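# Clamp a test coupon under the sprung contact foot

### The arm

A 6-joint arm with a two-finger parallel gripper is mounted at the origin on a cart in front of the work surface, level with it; the furniture and walls round the work are solid. World frame = base frame: x ahead of the robot, y to its left, z up, the work surface at z = 0. Lengths are in m, angles in rad, forces in N, time in s.
With the tool pointing down it reaches from about 0.375 to 0.975 m from the base axis. Payload 3.8 kg.
Tool frame: the origin (TCP) lies between the finger pads, 19 mm behind the fingertips; this is the grasp point; z points along the fingers, y is the line along which they close (so a half turn about z gives the same grasp; the last joint's range is limited). The gripper opens to 85 mm and grips with 20 to 120 N. Pads are 22 mm wide; open, the fingers measure 114 mm over their backs; the gripper's body (76 mm by 85 mm) begins 54 mm behind the grasp point. The pads swing forward as they close: fully open they stand 13 mm farther back than shut.
Start: joints at [1.182, 0.264, 1.604, -0, 1.274, -0.037], TCP at [0.233, 0.634, 0.25] pointing down, gripper open.
Joint ranges: [-2.63, 2.63], [-0.94, 2.18], [0.31, 2.57], [-1.31, 4.45], [0, 2.66], [-2.55, 2.55]. Speed limits (rad/s): [2.57, 2.57, 3.14, 3.14, 3.14, 3.14].

### API

Orientations are given as a rotation vector (axis times angle).
In Python, from workcell import bot, cams gives the robot as it stands.
- The arm moves only by the tool play_rows, never from a script. Its argument "rows" is a list of rows, each a list of 2 entries, a list of its own where there are three numbers: the shift along the tool's x, y, z scaled (see below), then the turn, a rotation vector about the tool's x, y, z scaled (see below). A call has 1 to 20 rows; each row is the pose to reach, as a shift and turn from the pose commanded when the call began, along the tool's axes at that moment; what a row does not reach only later rows make up. The controller multiplies each number of a shift by 250 mm and each number of a turn by 45 degrees. A row lasts 1/12 s, in which the tool goes at most 41.7 mm and 7.16 degrees, less where a joint would pass 70% of its speed; a pose out of reach is approached as far as the arm can. A call with a number of a shift or a turn outside -1 to 1 is refused whole. A call with a gripper value outside its range is refused whole. "claw" is the opening, from -1 (shut) to 1 (fully open), set as the call begins (left out, the last holds). The fingers move at their own pace and stop on an object; "newtons" is the grip in N (left out, the last holds). Time passes only in rows, so rows that repeat a pose let the fingers close. It gives the time, the measured TCP pose, the force, the opening and the grip force at its end, in the units of the state.
- bot.read_state(): the state, without advancing time (a new reading comes with each control period).
- cams.read_camera(name): name is "scene" or "top"; returns a dict with "image" (400x640x3 uint8, red, green, blue), "K" (3x3 intrinsics, pixels), "k1" (the pictures are not rectified: a ray, as slopes to the right and down, at radius r is drawn at 1 + k1 r^2 times it, then the intrinsics apply), "T" (4x4, takes a point from camera to world coordinates). Camera axes: x right, y down, z forward; pixel columns grow to the right and rows downward; lengths in m; the calibration is good to about 2 mm. A picture is of the moment at which its call begins. There is no depth.
- bot.finish_job(): hands the job in; it is judged then, once.
The state is a dict: "time": time; "q": joint angles; "joint_vel": joint speeds; "joint_torque": joint torques, N m; "tool_pos": TCP position; "tcp_rot": TCP orientation; "wrist_force": force on the tool from outside, world axes, zero at the start; "torque": the same for the moment, N m; "width": opening from 0.0 (shut) to 1.0 (fully open); "grip_force": force on a finger pad.
Only numpy, scipy, OpenCV 4.12 (cv2) and the standard library are available. Lean on these libraries where they do the work, as an engineer would, in place of code of your own. Each camera call takes 0.05 s, during which the arm holds its last target. There are 200 camera calls.

### The job

Stand the largest of the three knob weights on the round pan of the contact-probe stand so that it holds the sprung foot raised, and let go of it. With the weight still holding the foot up, slide the flat metal coupon lengthwise between the guides, under the foot, until its end is home against the stop, without knocking it hard against the foot. Then take the weight off and stand it upright on the worktop, so that the foot springs down and rests on the coupon; leave the smaller weights and the blue meter where they are.

Things in the scene. Friction and masses are not known exactly. Their poses are not given: they have to be found in the camera images.
- stand: Contact-probe stand, fixed to the worktop: dark base plate 300 x 100 x 12 mm (x, y, z). Origin: centre of its underside; x runs from the foot end (near the robot) to the pan end (far), y to the left. A rocking beam 12 mm wide lies along x, pivot at x 0, z 78 mm between cheeks (tops at z 92 mm). Foot over an anvil at x -100 mm; all other points below are in this frame, mm.
- stop_face (a point): Centre of the end stop's face at anvil height: x -100, y +40, z 24 mm of the stand; the face looks to -y; the stop's top is at z 36. The coupon comes in from the open -y side, moving along the stand's +y, until its end meets this face.
- guide_mouth (a point): Midway between the two guides where they begin: x -100, y -15, z 24 mm of the stand. The guides are 45 mm apart, run along y from here to the stop, and are 6 mm high above the anvil (top z 30); in front of them flared lead-ins begin at y about -34. The foot stands over y 0.
- beam (a joint): Angle of the rocking beam in rad: 0 = foot down (as found, sprung), 0.16 = foot fully raised by 16 mm, at its limit (pan down 17 mm). About 1.3 N at the foot holds it down; motion is damped and takes up to a second or so. The largest weight on the pan brings it to 0.16; the middle or small one alone does not lift it. Foot resting on the coupon: about 0.06.
- pan_floor (a point): Centre of the floor of the round steel weight pan on the far end of the beam, 105 mm from the pivot: 56 mm across, 48 mm inside its 3 mm high rim; the floor is at z 89 mm with the foot down and 72 mm with the foot raised, tilting by 0.08 rad either way.
- foot_tip (a point): Centre of the flat underside of the contact foot (16 mm across) on the near end of the beam: 2 mm above the anvil when down, 18 mm above it when raised.
- coupon_home (a point): Fixed point on the anvil's top at x -100, y -25, z 24 mm of the stand; its axes are the stand's. The coupon's origin lies here when it is home. The anvil is 52 mm wide (x), flat from y -45 to the stop, with a 36 mm wide ramp in front that falls 7 mm from y -45 to -58; the coupon's outer end overhangs it freely.
- coupon: Loose flat aluminium coupon 40 x 130 x 8 mm (x, y, z), 110 g, with a 10 mm through hole near each end; both ends alike. Origin: centre of the underside; its y axis is its length. Lies on the worktop to the right of the stand. Grip across its 40 mm width, about 45 mm from the centre toward the trailing (-y) end, clear of the anvil and beam; the free end may then droop by some 3 deg.
- weight_big: Largest knob weight, brass, 30 mm diameter, 50 mm high, 200 g; straight-sided up to about 30 mm. Origin: centre of the underside, z up. Can be gripped across its body with the TCP about 30 mm above its underside, which leaves the fingertips over the pan's rim.
- weight_mid: Middle knob weight, steel, 24 mm diameter, 40 mm high, 100 g; bystander, leave alone. Origin: centre of the underside.
- weight_small: Smallest knob weight, brass, 19 mm diameter, 32 mm high, 50 g; bystander, leave alone. Origin: centre of the underside.
- meter_blue: Blue handheld meter propped on its stand to the right of the pan end, 163 x 78 x 122 mm; bystander. Origin: centre of the underside.
Mind the look-alikes: they are no part of the job. What is shaped like the weight_big but green or pink is not meant.

How it is judged:
On the way, in this order (a step that is already met when the one before it is completed fails the run):
1. the largest weight stands on the pan, let go, and holds the foot raised (value of joint beam above 0.13 rad and contact force between weight_big and beam above 1 N and contact force between weight_big and the arm below 0.05 N and contact force between weight_big and the fingers below 0.05 N), for 0.3 s.
2. the coupon is home against the stop while the weight still holds the foot raised (value of joint beam above 0.13 rad and contact force between weight_big and beam above 1 N and y of coupon in the frame of coupon_home between -0.004 and 0.004 m and x of coupon in the frame of coupon_home between -0.005 and 0.005 m and z of coupon in the frame of coupon_home below 0.005 m), for 0.2 s.
At the end, for the whole second after the job is handed in: The coupon lies flat on the anvil between the guides, its end within 4 mm of the stop, with the sprung foot resting on it; the largest weight stands upright on the worktop; all at rest (y of coupon in the frame of coupon_home between -0.004 and 0.004 m and x of coupon in the frame of coupon_home between -0.005 and 0.005 m and z of coupon in the frame of coupon_home between -0.003 and 0.003 m and angle between the y axis of coupon and the y axis of stand, either way round below 0.12 rad and angle between coupon's own z axis and vertical below 0.06 rad and contact force between beam and coupon above 0.3 N and value of joint beam between 0.04 and 0.08 rad and height (world z) of weight_big between -0.006 and 0.006 m and angle between weight_big's own z axis and vertical below 0.1 rad and linear speed of each of weight_big, coupon below 0.02 m/s); the robot touches nothing.
It fails at once if the coupon is knocked against the foot with more than 10 N (contact force between coupon and beam above 10 N).
It fails at once if a smaller weight is moved more than 30 mm (distance of any of weight_mid, weight_small from where it was at the start of the episode above 0.03 m).
It fails at once if the blue meter is moved more than 30 mm (distance of meter_blue from where it was at the start of the episode above 0.03 m).
It also fails if it takes over 67 s, if anything falls off the work surface, if the arm or the gripper's body presses on something with over 40 N, if the wrist force passes 120 N, or if a joint passes its speed limit or range.

## Working session

There is one attempt and no reset: what is moved stays moved. The work goes in short steps, Python scripts to look and compute and a tool call to move; the robot and the scene stay as the last step left them, time stands still between calls to the robot, and variables do not carry over. Pictures are saved under pics/ and viewed, at most 10 in all, crops included, and the job is handed in when it is done.

Besides the shell and the picture viewer there is one more tool, called after "Emit:" as a command line: name --argument value ..., lists and objects as JSON in quotes. play_rows: Moves the arm, as the interface text tells. Its arguments: {"type":"object","properties":{"rows":{"type":"array","items":{"type":"array"}},"claw":{"type":"number"},"newtons":{"type":"number"}},"required":["rows"]}

```bash
mkdir -p pics; ls
cat > h.py <<'E'
import numpy as np, cv2
from workcell import bot, cams
from scipy.spatial.transform import Rotation as R
def grab(n,name=None):
    d=cams.read_camera(n)
    if name: cv2.imwrite('pics/'+name,d['image'][:,:,::-1])
    return d
def ray(d,u,v):
    K=np.array(d['K']); D=np.array([d['k1'],0,0,0.])
    p=cv2.undistortPoints(np.array([[[u,v]]],float),K,D)[0,0]
    T=np.array(d['T']); return T[:3,3],T[:3,:3]@np.array([p[0],p[1],1])
def onz(d,u,v,z):
    o,r=ray(d,u,v); return o+r*(z-o[2])/r[2]
def proj(d,P):
    T=np.linalg.inv(np.array(d['T'])); P=np.atleast_2d(P)@T[:3,:3].T+T[:3,3]
    return cv2.projectPoints(P,np.zeros(3),np.zeros(3),np.array(d['K']),np.array([d['k1'],0,0,0.]))[0][:,0]
E
python3 - <<'E'
from h import *
s=grab('scene','s0.png');t=grab('top','t0.png')
for d in(s,t): print(d['K'],d['k1'],np.round(d['T'],3))
print(bot.read_state())
E
```

```text
pics
[[374.97214266   0.         315.17318487]
 [  0.         374.97214266 198.23326767]
 [  0.           0.           1.        ]] 0.008027294497764282 [[ 0.445 -0.367  0.817 -0.175]
 [-0.895 -0.203  0.397 -0.373]
 [ 0.02  -0.908 -0.419  0.452]
 [ 0.     0.     0.     1.   ]]
[[375.35560386   0.         318.30390561]
 [  0.         375.35560386 199.62198048]
 [  0.           0.           1.        ]] -0.05233859365882175 [[-0.008 -0.993  0.119  0.438]
 [-1.     0.008 -0.007 -0.015]
 [ 0.006 -0.119 -0.993  1.107]
 [ 0.     0.     0.     1.   ]]
{'time': 0.1, 'q': array([ 1.18212128e+00,  2.64694893e-01,  1.60525016e+00,  2.01920342e-05,
        1.27368599e+00, -3.69071143e-02]), 'joint_vel': array([-0.0006868 ,  0.00041955, -0.0028818 , -0.00065432,  0.00171074,
        0.0004319 ]), 'joint_torque': array([ 4.38803409e-04, -5.16700315e+01, -3.68592954e+01, -3.42951148e-05,
        6.29415706e-03, -4.96060818e-05]), 'tool_pos': array([0.23234084, 0.63308974, 0.2487681 ]), 'tcp_rot': array([-0.54964155, -3.09267937,  0.00312281]), 'wrist_force': array([-1.02252806, -0.82969834, -0.25357544]), 'torque': array([-0.01398993, -0.0275198 ,  0.00447685]), 'grip_force': 0.0, 'width': 1.0040189463304598}
```

View pics/s0.png

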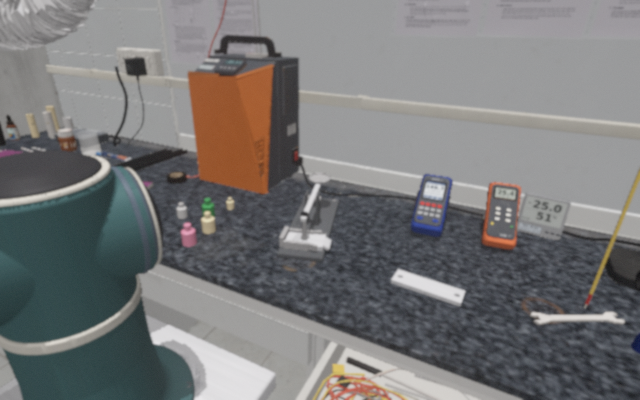

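View pics/t0.png

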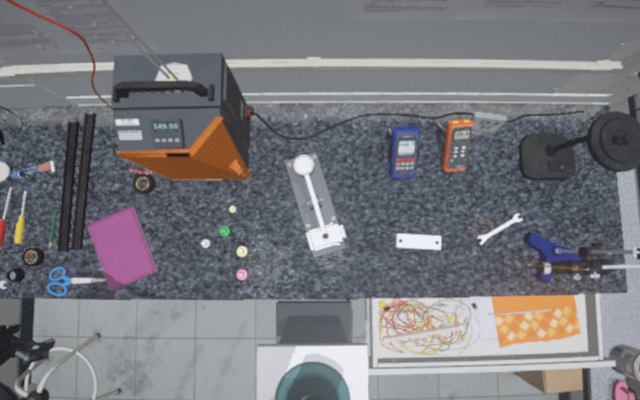

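Candidates for the big weight, top view: brass (242,252), pink (241,274), green (225,231), small brass (233,209) and steel (205,243). The brass one at (242,252) fits, since it is brass-coloured and the larger of the two. I'll confirm it in a crop.

Run:
```python
from h import *
t=cv2.imread('pics/t0.png');s=cv2.imread('pics/s0.png')
a=cv2.resize(t[140:290,190:350],None,fx=3.5,fy=3.5,interpolation=cv2.INTER_CUBIC)[:, :]
b=cv2.resize(s[180:260,165:345],(560,249),interpolation=cv2.INTER_CUBIC)
c=cv2.resize(t[225:260,385:455],(240,120),interpolation=cv2.INTER_CUBIC)
im=np.zeros((600,800,3),np.uint8)
a=cv2.resize(t[145:285,195:350],(388,350),interpolation=cv2.INTER_CUBIC) # 2.5x
im[:350,:388]=a; im[350:599,:560]=b; im[:120,400:640]=c
im[130:350,400:800]=cv2.resize(t[205:260,285:385],(400,220),interpolation=cv2.INTER_CUBIC)
cv2.imwrite('pics/c0.png',im)
T=grab('top');S=grab('scene')
def blobs(d,m,name):
    n,l,st,ce=cv2.connectedComponentsWithStats(m.astype(np.uint8))
    for i in range(1,n):
        if st[i,4]>25: print(name,st[i],ce[i].round(1))
for nm,d,(y0,y1,x0,x1) in(('T',T,(140,290,190,460)),('S',S,(170,310,165,480))):
    h=cv2.cvtColor(d['image'],cv2.COLOR_RGB2HSV); H,Sx,V=h[...,0].astype(int),h[...,1].astype(int),h[...,2].astype(int)
    roi=np.zeros(H.shape,bool);roi[y0:y1,x0:x1]=1
    blobs(d,roi&(V>120)&(Sx>50)&(H>15)&(H<40),nm+' brass')
    blobs(d,roi&(V>170)&(Sx<50),nm+' white')
```

```text
T white [398 141  17  14 201] [405.9 147.2]
T white [ 293  155   53   97 1477] [317.8 211.6]
T white [229 206   7   7  38] [232.2 208.8]
T white [396 233  46  17 666] [418.3 241.1]
T white [201 239   9   9  60] [205.2 243. ]
T white [237 246  11  11  93] [241.6 251. ]
S brass [227 199   7  10  51] [230.1 204.4]
S brass [204 211  10   8  58] [207.5 214.9]
S brass [201 220  14  14 151] [208.2 226.6]
S white [368 170  55   9 214] [398.2 173.5]
S white [307 172  23  10 137] [318.8 177. ]
S white [331 177  45  10  59] [352.1 181. ]
S white [453 181  27   9 124] [466. 185.]
S white [424 182  21  17 276] [433.8 190.3]
S white [304 184  16  28 149] [311.5 197.8]
S white [451 200  29   8  50] [464.1 203.3]
S white [177 207   9   4  28] [180.6 208.3]
S white [202 217  12   6  30] [207.4 219.5]
S white [281 227   7  10  29] [283.9 231.7]
S white [284 231  47  18 452] [308.9 239.2]
S white [392 269  73  34 991] [428.7 285.7]
```

View pics/c0.png

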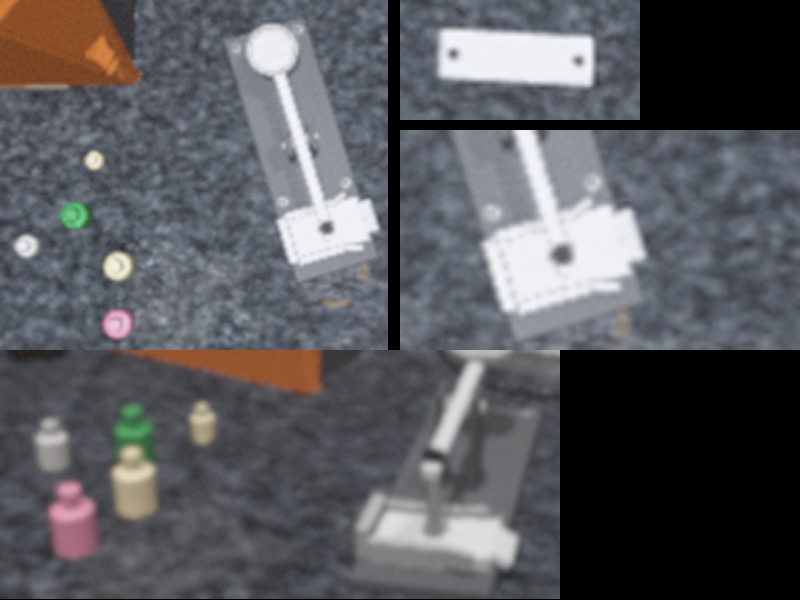

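The crop confirms it: the big brass weight is at top px (242,251), with green, pink, steel and small brass look-alikes around it. The stand's pan is at about (304,165), its foot at about (325,236) with the coupon entry on the right, and the coupon is at (418,241).

Run:
```python
from h import *
T=grab('top');S=grab('scene')
img=T['image'];h=cv2.cvtColor(img,cv2.COLOR_RGB2HSV)
W=((h[...,2]>165)&(h[...,1]<50)).astype(np.uint8)
# pan
p=W.copy(); p[:150]=0;p[178:]=0;p[:,:285]=0;p[:,320:]=0
c=max(cv2.findContours(p,0,1)[0],key=cv2.contourArea);print('pan circ',cv2.minEnclosingCircle(c))
pc=cv2.minEnclosingCircle(c)[0];pan=onz(T,*pc,.091);print('pan',pan)
cor=[onz(T,u,v,.012) for u,v in((286.2,161.8),(315.8,153),(345,248),(315,256.6))]
print('corners',np.round(cor,4),[np.linalg.norm(cor[i]-cor[(i+1)%4]).round(4) for i in range(4)])
for k in(0,1): d=cor[k]-cor[3-k]; print('ang',np.degrees(np.arctan2(d[1],d[0])))
print('mid',np.mean(cor,0))
# beam axis: white midline rows 182-222
pts=[]
for v in range(180,222):
    xs=np.where(W[v,295:335])[0]
    if 2<len(xs)<9: pts.append(onz(T,295+xs.mean(),v,.088)[:2])
vx,vy,x0,y0=cv2.fitLine(np.array(pts,np.float32),2,0,.01,.01).ravel();print('beam ang',np.degrees(np.arctan2(vy,vx)),x0,y0,len(pts))
# coupon
p=W.copy(); p[:225]=0;p[260:]=0;p[:,:385]=0;p[:,455:]=0
c=max(cv2.findContours(p,0,1)[0],key=cv2.contourArea);r=cv2.minAreaRect(c);print(r)
b=np.array([onz(T,*q,.008) for q in cv2.boxPoints(r)]);print('coupon',b.mean(0),np.round(b,4))
# hole centres
g=cv2.cvtColor(img,cv2.COLOR_RGB2GRAY).astype(float)
for x in(404,432.5):
    u0=int(x);w=np.clip(200-g[236:247,u0-5:u0+7],0,None);yy,xx=np.mgrid[236:247,u0-5:u0+7]
    print('hole',onz(T,(w*xx).sum()/w.sum(),(w*yy).sum()/w.sum(),.006))
print('weight T',onz(T,241.6,251,.025),onz(T,241.6,251,.04))
print('weight S body',onz(S,207.8,226.6,.018))
for n,u,v in(('mid',205.2,243),('small',232.2,208.8),('green',225,231),('pink',241.5,274)):print(n,onz(T,u,v,.02))
```

```text
pan circ ((305.9097900390625, 164.50222778320312), 13.150166511535645)
pan [0.65732814 0.01047895 0.091     ]
corners [[ 0.683   0.0711  0.012 ]
 [ 0.7092 -0.0172  0.012 ]
 [ 0.4272 -0.0996  0.012 ]
 [ 0.4033 -0.0125  0.012 ]] [np.float64(0.0921), np.float64(0.2938), np.float64(0.0903), np.float64(0.292)]
ang 16.642340894953467
ang 16.30340697594813
mid [ 0.55566946 -0.0145652   0.012     ]
beam ang 17.896996 0.56295705 -0.010556731 36
((418.4189453125, 241.12095642089844), (45.493167877197266, 14.98128604888916), 2.8624050617218018)
coupon [ 0.44486304 -0.31579024  0.008     ] [[ 0.4272 -0.247   0.008 ]
 [ 0.4707 -0.2505  0.008 ]
 [ 0.4626 -0.3849  0.008 ]
 [ 0.419  -0.3807  0.008 ]]
hole [ 0.44803103 -0.26202729  0.006     ]
hole [ 0.44098808 -0.37006208  0.006     ]
weight T [0.42102717 0.19736757 0.025     ] [0.42126191 0.19441853 0.04      ]
weight S body [0.40765891 0.18865342 0.018     ]
mid [0.44439118 0.30417275 0.02      ]
small [0.54301771 0.22754236 0.02      ]
green [0.47864299 0.24733015 0.02      ]
pink [0.35566584 0.19783606 0.02      ]
```

```bash
cat >> h.py <<'E'
def to(p,yaw,tilt=None):
    """shift and turn (move units) to TCP p, tool down, closing axis at yaw deg"""
    s=bot.read_state(); A=R.from_rotvec(s['tcp_rot']).as_matrix()
    best=None
    for k in(0,180):
        a=np.radians(yaw+k); y=np.array([np.cos(a),np.sin(a),0]); z=np.array([0,0,-1.]); B=np.c_[np.cross(y,z),y,z]
        t=R.from_matrix(A.T@B).as_rotvec()
        if best is None or np.linalg.norm(t)<np.linalg.norm(best): best=t
    sh=A.T@(np.array(p)-s['tool_pos'])
    print('t',round(s['time'],2),'pos',s['tool_pos'].round(4),'q6',s['q'][5].round(2),'w',round(float(s['width']),2))
    print('  tool x,y in world',A[:,0].round(2),A[:,1].round(2))
    print('  shift',(sh/.25).round(3),'mm',(sh*1000).round(1),'turn',(np.degrees(best)/45).round(3),'deg',np.degrees(np.linalg.norm(best)).round(1))
E
python3 - <<'E'
from h import *
to([.421,.196,.20],107.2)
E
```

```text
t 0.3 pos [0.2325 0.6334 0.2495] q6 -0.04 w 1.0
  tool x,y in world [-0.94  0.34  0.  ] [ 0.34  0.94 -0.  ]
  shift [-1.311 -1.383  0.199] mm [-327.7 -345.7   49.8] turn [-0.001 -0.    -0.83 ] deg 37.4
```

Emit:
play_rows --rows '[[[-0.65,-0.69,0.0],[0,0,-0.83]],[[-0.65,-0.69,0.0],[0,0,-0.83]],[[-0.65,-0.69,0.0],[0,0,-0.83]],[[-0.65,-0.69,0.0],[0,0,-0.83]],[[-0.65,-0.69,0.0],[0,0,-0.83]],[[-0.65,-0.69,0.0],[0,0,-0.83]],[[-0.65,-0.69,0.0],[0,0,-0.83]],[[-0.65,-0.69,0.0],[0,0,-0.83]],[[-0.65,-0.69,0.0],[0,0,-0.83]]]' --claw 0.4

```text
time: 1.05
tool_pos: [0.3258, 0.4161, 0.2503]
tcp_rot: [-0.468, 3.106, 0.002]
wrist_force: [0.1, -0.0, -0.0]
width: 0.702
grip_force: 0.0
```

Run:
```python
from h import *
to([.421,.196,.15],107.2)
T=grab('top');img=T['image'];g=cv2.cvtColor(img,cv2.COLOR_RGB2GRAY)
up=cv2.resize(g[145:185,280:335],None,fx=8,fy=8,interpolation=cv2.INTER_CUBIC)
c=cv2.HoughCircles(up,cv2.HOUGH_GRADIENT,1,200,param1=120,param2=15,minRadius=65,maxRadius=105)
for x,y,r in c[0]: 
    u,v=280+(x+.5)/8-.5,145+(y+.5)/8-.5; print('pan px',u,v,r/8,onz(T,u,v,.091))
h=cv2.cvtColor(img,cv2.COLOR_RGB2HSV);W=((h[...,2]>165)&(h[...,1]<50)).astype(np.uint8)
W[:223]=0;W[258:]=0;W[:,:295]=0;W[:,352:]=0
c=max(cv2.findContours(W,0,1)[0],key=cv2.contourArea);r=cv2.minAreaRect(c);print('anvil',r,[onz(T,*q,.027).round(4) for q in cv2.boxPoints(r)])
for a in(16.5,17.2,18): 
  o=np.array([.5557,-.0146]);e=np.array([np.cos(np.radians(a)),np.sin(np.radians(a))]);n=np.array([-e[1],e[0]])
  print(a,'pred pan',o+.105*e,'foot',o-.1*e,'stop',o-.1*e+.04*n)
```

```text
t 1.05 pos [0.3258 0.4161 0.2503] q6 -1.01 w 0.7
  tool x,y in world [-0.96 -0.29 -0.  ] [-0.29  0.96  0.  ]
  shift [-0.105 -0.954  0.4  ] mm [ -26.1 -238.5  100.1] turn [ 0.001  0.001 -0.002] deg 0.1Traceback (most recent call last):
  File "<stdin>", line 6, in <module>
TypeError: 'NoneType' object is not subscriptable
```

Emit:
play_rows --rows '[[[-0.105,-0.954,0.4],[0,0,0]],[[-0.105,-0.954,0.4],[0,0,0]],[[-0.105,-0.954,0.4],[0,0,0]],[[-0.105,-0.954,0.4],[0,0,0]],[[-0.105,-0.954,0.4],[0,0,0]],[[-0.105,-0.954,0.4],[0,0,0]],[[-0.105,-0.954,0.4],[0,0,0]],[[-0.105,-0.954,0.4],[0,0,0]],[[-0.105,-0.954,0.4],[0,0,0]]]'

```text
time: 1.85
tool_pos: [0.4214, 0.1965, 0.15]
tcp_rot: [0.468, -3.106, -0.001]
wrist_force: [-0.1, 0.4, -0.7]
width: 0.702
grip_force: 0.0
```

Run:
```python
from h import *
to([.421,.196,.03],107.2)
T=grab('top','t1.png');S=grab('scene','s1.png')
img=T['image'];g=cv2.cvtColor(img,cv2.COLOR_RGB2GRAY)
W=(g>165).astype(np.uint8); W[:145]=0;W[185:]=0;W[:,:285]=0;W[:,335:]=0
c=max(cv2.findContours(W,0,1)[0],key=cv2.contourArea)[:,0].astype(float)
# robust circle fit on left/upper contour
c2=c[(c[:,1]<170)]
A=np.c_[2*c2,np.ones(len(c2))];s=np.linalg.lstsq(A,(c2**2).sum(1),rcond=None)[0];print('pan px',s[:2],np.sqrt(s[2]+s[:2]@s[:2]),onz(T,*s[:2],.091))
h=cv2.cvtColor(img,cv2.COLOR_RGB2HSV);W=((h[...,2]>165)&(h[...,1]<50)).astype(np.uint8)
W[:223]=0;W[258:]=0;W[:,:295]=0;W[:,352:]=0
c=max(cv2.findContours(W,0,1)[0],key=cv2.contourArea);r=cv2.minAreaRect(c);print('anvil',r,[onz(T,*q,.027).round(4) for q in cv2.boxPoints(r)])
for a in(16.5,17.2,18): 
  o=np.array([.5557,-.0146]);e=np.array([np.cos(np.radians(a)),np.sin(np.radians(a))]);n=np.array([-e[1],e[0]])
  print(a,'pred pan',o+.105*e,'foot',o-.1*e,'stop',o-.1*e+.04*n)
i=cv2.cvtColor(S['image'],cv2.COLOR_RGB2BGR)
im=np.zeros((580,800,3),np.uint8)
im[:280]=cv2.resize(i[170:275,160:460],(800,280),interpolation=cv2.INTER_CUBIC)
j=cv2.cvtColor(img,cv2.COLOR_RGB2BGR)
im[280:,:480]=cv2.resize(j[145:270,200:360],(480,375),interpolation=cv2.INTER_CUBIC)[:300]
cv2.imwrite('pics/c1.png',im)
```

```text
t 1.85 pos [0.4214 0.1965 0.15  ] q6 -1.49 w 0.7
  tool x,y in world [-0.96 -0.29  0.  ] [-0.29  0.96  0.  ]
  shift [ 0.002 -0.002  0.48 ] mm [  0.5  -0.5 120. ] turn [ 0.001 -0.001 -0.001] deg 0.1
pan px [303.17875359 164.65143427] 10.070512862233926 [0.65696423 0.01801113 0.091     ]
anvil ((325.56903076171875, 234.7646026611328), (26.588441848754883, 38.57848358154297), 75.3791275024414) [array([0.489 , 0.0197, 0.027 ]), array([ 0.5161, -0.088 ,  0.027 ]), array([ 0.4422, -0.1062,  0.027 ]), array([0.4155, 0.0009, 0.027 ])]
16.5 pred pan [0.65637607 0.01522161] foot [ 0.45981803 -0.04300153] stop [ 0.44845741 -0.00464875]
17.2 pred pan [0.65600423 0.01644935] foot [ 0.46017216 -0.04417081] stop [ 0.44834384 -0.00595967]
18 pred pan [0.65556093 0.01784678] foot [ 0.46059435 -0.0455017 ] stop [ 0.44823367 -0.00745944]
```

View pics/c1.png

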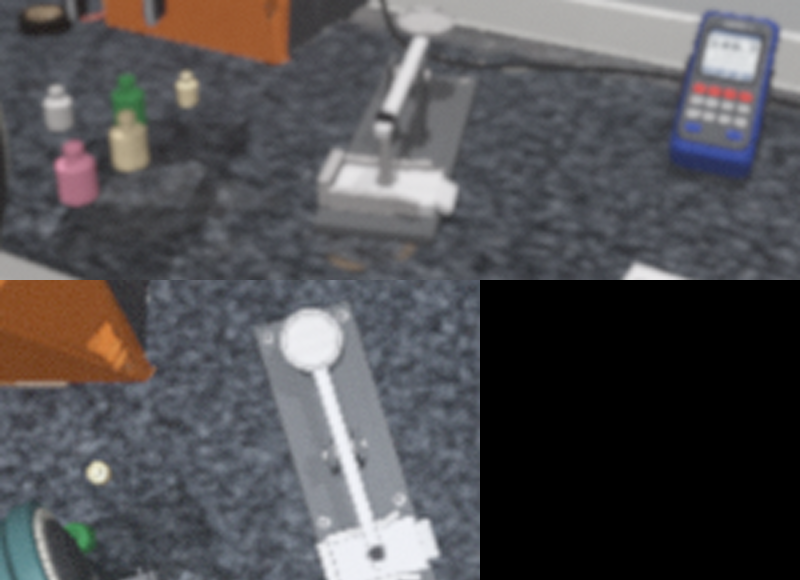

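The pan circle fits at (303.2,164.7), radius 10 px, which gives (0.657, 0.018). That agrees with the plate corners. I'm grasping now.

Emit:
play_rows --rows '[[[0,0,0.15],[0,0,0]],[[0,0,0.3],[0,0,0]],[[0,0,0.42],[0,0,0]],[[0,0,0.48],[0,0,0]],[[0,0,0.48],[0,0,0]],[[0,0,0.48],[0,0,0]]]'

```text
time: 2.45
tool_pos: [0.4208, 0.197, 0.03]
tcp_rot: [0.473, -3.105, 0.0]
wrist_force: [0.1, -0.0, 0.1]
width: 0.7
grip_force: 0.0
```

Emit:
play_rows --rows '[[[0,0,0],[0,0,0]],[[0,0,0],[0,0,0]],[[0,0,0],[0,0,0]],[[0,0,0],[0,0,0]],[[0,0,0],[0,0,0]],[[0,0,0],[0,0,0]],[[0,0,0],[0,0,0]],[[0,0,0],[0,0,0]]]' --claw -1 --newtons 30

```text
time: 3.12
tool_pos: [0.4231, 0.1969, 0.0322]
tcp_rot: [-0.468, 3.102, 0.003]
wrist_force: [-1.5, 3.4, 6.3]
width: 0.335
grip_force: 29.6
```

Emit:
play_rows --rows '[[[0,0,-0.1],[0,0,0]],[[0,0,-0.25],[0,0,0]],[[0,0,-0.4],[0,0,0]],[[0,0,-0.56],[0,0,0]],[[0,0,-0.6],[0,0,0]],[[0,0,-0.6],[0,0,0]],[[0,0,-0.6],[0,0,0]]]'

```text
time: 3.7
tool_pos: [0.4213, 0.1955, 0.1801]
tcp_rot: [-0.469, 3.105, 0.0]
wrist_force: [-0.9, -0.9, -2.3]
width: 0.335
grip_force: 30.7
```

Run:
```python
from h import *
to([.657,.018,.18],107.3)
S=grab('scene','s2.png')
i=cv2.cvtColor(S['image'],cv2.COLOR_RGB2BGR)
cv2.imwrite('pics/c2.png',cv2.resize(i[120:270,100:300],(800,600)))
```

```text
t 3.7 pos [0.4213 0.1955 0.1801] q6 -1.49 w 0.33
  tool x,y in world [-0.96 -0.3  -0.  ] [-0.3   0.96  0.  ]
  shift [-0.691 -0.957  0.001] mm [-172.7 -239.2    0.3] turn [ 0.     0.002 -0.003] deg 0.1
```

Emit:
play_rows --rows '[[[-0.1,-0.14,0],[0,0,0]],[[-0.2,-0.28,0],[0,0,0]],[[-0.3,-0.42,0],[0,0,0]],[[-0.4,-0.56,0],[0,0,0]],[[-0.5,-0.7,0],[0,0,0]],[[-0.6,-0.83,0],[0,0,0]],[[-0.66,-0.92,0],[0,0,0]],[[-0.691,-0.957,0],[0,0,0]],[[-0.691,-0.957,0],[0,0,0]],[[-0.691,-0.957,0],[0,0,0]],[[-0.691,-0.957,0],[0,0,0]]]'

```text
time: 4.67
tool_pos: [0.6547, 0.0189, 0.1775]
tcp_rot: [0.469, -3.101, -0.002]
wrist_force: [-0.9, 0.1, -1.3]
width: 0.335
grip_force: 30.8
```

Run:
```python
from h import *
to([.657,.018,.122],107.3)
T=grab('top','t3.png');S=grab('scene','s3.png')
im=np.zeros((600,800,3),np.uint8)
im[:300]=cv2.resize(S['image'][110:260,180:580,::-1],(800,300),interpolation=cv2.INTER_CUBIC)
im[300:,:400]=cv2.resize(T['image'][120:270,220:420,::-1],(400,300),interpolation=cv2.INTER_CUBIC)
im[300:,400:]=cv2.resize(S['image'][130:220,260:380,::-1],(400,300),interpolation=cv2.INTER_CUBIC)
cv2.imwrite('pics/c3.png',im)
```

```text
t 4.67 pos [0.6547 0.0189 0.1775] q6 -1.88 w 0.33
  tool x,y in world [-0.96 -0.3   0.  ] [-0.3   0.96  0.  ]
  shift [-0.009 -0.007  0.222] mm [-2.2 -1.7 55.4] turn [ 0.003 -0.006 -0.002] deg 0.3
```

View pics/c3.png

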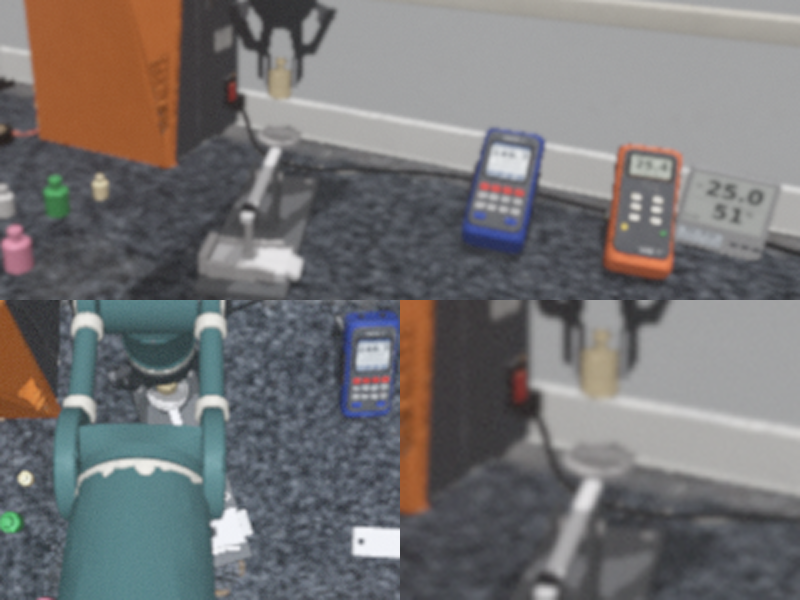

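The scene crop shows the weight upright in the grip, underside at about px (320,158). The pan's centre is directly below it at about (319,177). I'll check the numbers.

Run:
```python
from h import *
S=grab('scene');T=grab('top')
print(proj(S,np.array([[.6547,.0189,.1475],[.657,.018,.091]])))
g=cv2.cvtColor(S['image'],cv2.COLOR_RGB2HSV)
m=((g[...,0]>14)&(g[...,0]<40)&(g[...,1]>50)&(g[...,2]>100)).astype(np.uint8);m[:120]=0;m[170:]=0;m[:,:300]=0;m[:,340:]=0
n,l,st,ce=cv2.connectedComponentsWithStats(m);print(st[1:],ce[1:])
# pan on scene
print('pan S',onz(S,319.4,177.4,.09))
to([.657,.018,.122],107.3)
```

```text
[[320.06904397 156.36558445]
 [320.2089099  176.69364955]]
[[314 140  11  18 137]] [[319.40145985 149.99270073]]
pan S [0.65370581 0.01874068 0.09      ]
t 4.87 pos [0.656  0.0192 0.1799] q6 -1.88 w 0.33
  tool x,y in world [-0.95 -0.3   0.  ] [-0.3   0.95  0.  ]
  shift [-0.003 -0.006  0.231] mm [-0.6 -1.5 57.9] turn [ 0.    -0.001 -0.001] deg 0.0
```

Emit:
play_rows --rows '[[[-0.003,-0.006,0.08],[0,0,0]],[[-0.003,-0.006,0.15],[0,0,0]],[[-0.003,-0.006,0.2],[0,0,0]],[[-0.003,-0.006,0.22],[0,0,0]],[[-0.003,-0.006,0.235],[0,0,0]],[[-0.003,-0.006,0.25],[0,0,0]],[[-0.003,-0.006,0.26],[0,0,0]],[[-0.003,-0.006,0.27],[0,0,0]],[[-0.003,-0.006,0.28],[0,0,0]],[[-0.003,-0.006,0.29],[0,0,0]],[[-0.003,-0.006,0.295],[0,0,0]],[[-0.003,-0.006,0.295],[0,0,0]],[[-0.003,-0.006,0.295],[0,0,0]],[[-0.003,-0.006,0.295],[0,0,0]]]'

```text
time: 6.03
tool_pos: [0.6586, 0.0169, 0.1065]
tcp_rot: [-0.469, 3.106, -0.0]
wrist_force: [0.6, 1.0, -0.8]
width: 0.334
grip_force: 30.9
```

Run:
```python
from h import *
S=grab('scene','s4.png')
to([.657,.018,.106],107.3);print(bot.read_state()['wrist_force'])
im=np.zeros((400,800,3),np.uint8)
im[:]=cv2.resize(S['image'][150:250,260:460,::-1],(800,400),interpolation=cv2.INTER_CUBIC)
cv2.imwrite('pics/c4.png',im)
```

```text
t 6.08 pos [0.6585 0.0169 0.1065] q6 -1.88 w 0.34
  tool x,y in world [-0.96 -0.3  -0.  ] [-0.3   0.96 -0.  ]
  shift [0.005 0.006 0.002] mm [1.1 1.5 0.5] turn [-0.     0.001 -0.002] deg 0.1
[ 0.81163763  0.24197707 -0.39239565]
```

View pics/c4.png

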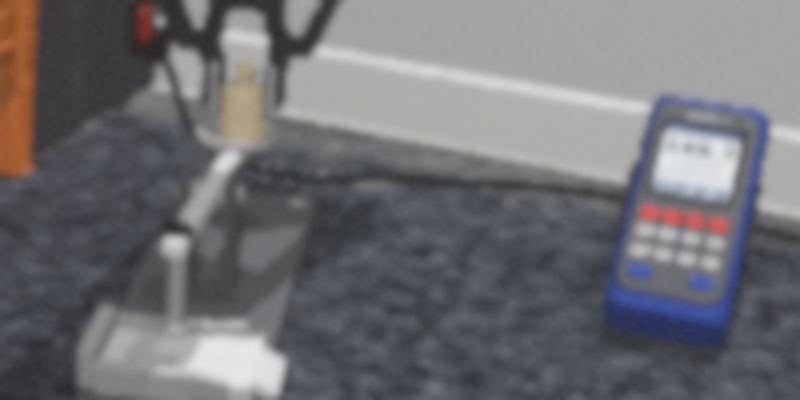

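Run:
```python
from h import *
S=grab('scene');g=cv2.cvtColor(S['image'],cv2.COLOR_RGB2GRAY)
h=cv2.cvtColor(S['image'],cv2.COLOR_RGB2HSV)
for v in range(176,192): print(v,g[v,300:336].tolist())
print('brass'); 
for v in range(166,190):
    xs=np.where((h[v,305:335,0]>14)&(h[v,305:335,0]<40)&(h[v,305:335,1]>60))[0]; print(v,xs+305 if len(xs) else '')
print(proj(S,np.array([[.657,.018,.079],[.6585,.0169,.0765],[.6585,.0169,.1065]])))
```

```text
176 [120, 117, 112, 103, 82, 76, 93, 107, 112, 110, 103, 103, 114, 119, 118, 126, 142, 154, 158, 162, 162, 162, 160, 156, 147, 136, 124, 123, 116, 110, 135, 160, 173, 176, 175, 173]
177 [117, 115, 112, 108, 88, 74, 85, 103, 110, 110, 108, 109, 116, 120, 119, 126, 143, 155, 158, 161, 162, 161, 159, 155, 147, 133, 122, 124, 126, 132, 154, 173, 181, 182, 180, 178]
178 [113, 112, 110, 107, 93, 74, 79, 93, 106, 112, 109, 109, 116, 117, 118, 129, 144, 154, 158, 160, 160, 160, 158, 154, 146, 131, 121, 124, 129, 139, 154, 169, 176, 179, 180, 177]
179 [109, 106, 109, 106, 95, 74, 69, 87, 103, 108, 109, 110, 114, 119, 123, 136, 146, 155, 159, 161, 160, 160, 158, 153, 146, 133, 124, 119, 120, 124, 130, 138, 148, 156, 160, 165]
180 [99, 102, 102, 101, 93, 78, 69, 76, 96, 109, 114, 113, 116, 120, 129, 137, 149, 157, 160, 162, 162, 161, 159, 155, 148, 138, 128, 122, 113, 109, 107, 110, 115, 121, 126, 130]
181 [89, 93, 96, 97, 89, 78, 71, 72, 96, 121, 127, 122, 119, 121, 129, 140, 149, 158, 163, 163, 163, 163, 160, 155, 149, 142, 132, 125, 119, 111, 107, 103, 103, 104, 105, 107]
182 [83, 85, 87, 92
[... 1229 characters left out ...]
85, 88, 117, 158, 194, 211, 212, 203, 178, 139, 101, 87, 77, 76, 77, 81, 85, 89, 90, 87, 86, 82, 79, 77, 77]
190 [83, 79, 79, 78, 81, 83, 82, 82, 84, 86, 87, 90, 106, 144, 186, 210, 217, 211, 192, 160, 118, 83, 72, 69, 71, 81, 85, 85, 87, 90, 93, 87, 80, 80, 81, 81]
191 [76, 74, 76, 75, 76, 78, 79, 82, 81, 84, 87, 96, 123, 167, 198, 212, 211, 194, 163, 125, 91, 69, 61, 61, 69, 81, 87, 82, 82, 85, 87, 84, 76, 76, 78, 84]
brass
166 
167 
168 
169 
170 
171 
172 
173 [316 317]
174 [316 318]
175 
176 [316 317 318]
177 [316 317 323]
178 [317 324]
179 
180 [324]
181 
182 [323]
183 
184 
185 
186 
187 
188 
189 
[[320.09236173 180.92515455]
 [320.6884306  181.69061259]
 [320.98917487 171.05989613]]
```

Pan edge at col 308 puts the pan's centre at about 319, and the weight's centre is at 320.3. So the weight is about 3 mm to the right but inside the rim. I'll nudge it left 2.5 mm and release.

Emit:
play_rows --rows '[[[0.002,0.01,0.002],[0,0,0]],[[0.002,0.01,0.002],[0,0,0]],[[0.002,0.01,0.004],[0,0,0]],[[0.002,0.01,0.004],[0,0,0]]]'

```text
time: 6.47
tool_pos: [0.6569, 0.0193, 0.1054]
tcp_rot: [0.47, -3.106, -0.0]
wrist_force: [0.4, 0.5, 0.9]
width: 0.331
grip_force: 31.0
```

Emit:
play_rows --rows '[[[0,0,0],[0,0,0]],[[0,0,0],[0,0,0]],[[0,0,0],[0,0,0]],[[0,0,0],[0,0,0]],[[0,0,0],[0,0,0]],[[0,0,0],[0,0,0]],[[0,0,0],[0,0,0]],[[0,0,0],[0,0,0]]]' --claw 0.3

```text
time: 7.13
tool_pos: [0.657, 0.0192, 0.1052]
tcp_rot: [0.47, -3.106, -0.0]
wrist_force: [0.2, 1.2, -0.4]
width: 0.653
grip_force: 0.0
```

Emit:
play_rows --rows '[[[0,0,-0.05],[0,0,0]],[[0,0,-0.15],[0,0,0]],[[0,0,-0.3],[0,0,0]],[[0,0,-0.45],[0,0,0]],[[0,0,-0.45],[0,0,0]],[[0,0,-0.45],[0,0,0]]]'

```text
time: 7.63
tool_pos: [0.6597, 0.0192, 0.2234]
tcp_rot: [-0.468, 3.098, -0.002]
wrist_force: [-0.2, 0.7, -0.6]
width: 0.651
grip_force: 0.0
```

Run:
```python
from h import *
S=grab('scene','s5.png')
to([.45,-.25,.22],17.3)
cv2.imwrite('pics/c5.png',cv2.resize(S['image'][150:250,260:460,::-1],(800,400),interpolation=cv2.INTER_CUBIC))
```

```text
t 7.68 pos [0.658  0.0192 0.2204] q6 -1.88 w 0.65
  tool x,y in world [-0.96 -0.3  -0.  ] [-0.3   0.96 -0.  ]
  shift [ 1.113 -0.783 -0.002] mm [ 278.3 -195.7   -0.5] turn [0.003 0.005 1.998] deg 89.9
```

View pics/c5.png

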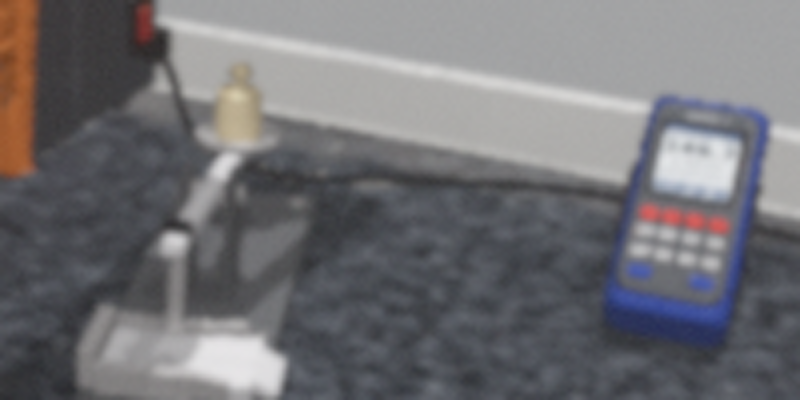

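Image c5 shows the weight standing alone in the pan at crop (240,115), pan down and foot lifted. Next is the coupon.

Emit:
play_rows --rows '[[[0.6,-0.6,0],[0,0,1]],[[0.6,-0.6,0],[0,0,1]],[[0.6,-0.6,0],[0,0,1]],[[0.6,-0.6,0],[0,0,1]],[[0.6,-0.6,0],[0,0,1]],[[0.6,-0.6,0],[0,0,1]],[[0.6,-0.6,0],[0,0,1]],[[0.6,-0.6,0],[0,0,1]]]' --claw 0.6

```text
time: 8.35
tool_pos: [0.5562, -0.1692, 0.2159]
tcp_rot: [-0.759, -3.045, -0.001]
wrist_force: [0.2, 0.3, -0.5]
width: 0.799
grip_force: 0.0
```

Emit:
play_rows --rows '[[[0,0,0],[0,0,1]],[[0,0,0],[0,0,1]],[[0,0,0],[0,0,1]],[[0,0,0],[0,0,1]],[[0,0,0],[0,0,1]],[[0,0,0],[0,0,1]],[[0,0,0],[0,0,1]],[[0,0,0],[0,0,1]]]'

```text
time: 9.02
tool_pos: [0.5574, -0.1676, 0.2163]
tcp_rot: [-1.861, -2.528, 0.001]
wrist_force: [-1.5, -0.5, -0.6]
width: 0.801
grip_force: 0.0
```

Run:
```python
from h import *
to([.4419,-.361,.12],-3.6)
```

```text
t 9.02 pos [ 0.5574 -0.1676  0.2163] q6 -0.64 w 0.8
  tool x,y in world [-0.3   0.95  0.  ] [ 0.95  0.3  -0.  ]
  shift [-0.602 -0.67   0.386] mm [-150.5 -167.6   96.5] turn [-0.003 -0.002  0.464] deg 20.9
```

Emit:
play_rows --rows '[[[-0.602,-0.67,0.386],[0,0,0.464]],[[-0.602,-0.67,0.386],[0,0,0.464]],[[-0.602,-0.67,0.386],[0,0,0.464]],[[-0.602,-0.67,0.386],[0,0,0.464]],[[-0.602,-0.67,0.386],[0,0,0.464]],[[-0.602,-0.67,0.386],[0,0,0.464]],[[-0.602,-0.67,0.386],[0,0,0.464]],[[-0.602,-0.67,0.386],[0,0,0.464]],[[-0.602,-0.67,0.386],[0,0,0.464]]]'

```text
time: 9.77
tool_pos: [0.4425, -0.3612, 0.1208]
tcp_rot: [-2.29, -2.149, -0.001]
wrist_force: [-0.3, 0.3, 0.2]
width: 0.8
grip_force: 0.0
```

Run:
```python
from h import *
to([.4419,-.361,.024],-3.6)
S=grab('scene')
h=cv2.cvtColor(S['image'],cv2.COLOR_RGB2HSV)
W=((h[...,2]>150)&(h[...,1]<50)).astype(np.uint8);W[:260]=0;W[310:]=0;W[:,:385]=0;W[:,470:]=0
c=max(cv2.findContours(W,0,1)[0],key=cv2.contourArea)
q=cv2.approxPolyDP(c,4,True)[:,0];print(q.tolist())
for p in q: print(onz(S,*p,.008).round(4))
```

```text
t 9.77 pos [ 0.4425 -0.3612  0.1208] q6 -0.67 w 0.8
  tool x,y in world [0.06 1.   0.  ] [ 1.   -0.06 -0.  ]
  shift [ 0.    -0.002  0.387] mm [ 0.  -0.6 96.8] turn [-0.001 -0.001 -0.001] deg 0.1
[[392, 280], [457, 304], [464, 292], [401, 269]]
[ 0.4255 -0.25    0.008 ]
[ 0.4123 -0.3717  0.008 ]
[ 0.4533 -0.3788  0.008 ]
[ 0.4696 -0.2561  0.008 ]
```

Emit:
play_rows --rows '[[[0,0,0.12],[0,0,0]],[[0,0,0.24],[0,0,0]],[[0,0,0.32],[0,0,0]],[[0,0,0.37],[0,0,0]],[[0,0,0.398],[0,0,0]],[[0,0,0.398],[0,0,0]],[[0,0,0.398],[0,0,0]]]'

```text
time: 10.4
tool_pos: [0.4435, -0.3618, 0.0226]
tcp_rot: [2.29, 2.149, 0.0]
wrist_force: [-0.2, -0.2, -0.3]
width: 0.802
grip_force: 0.0
```

Emit:
play_rows --rows '[[[0,0,0],[0,0,0]],[[0,0,0],[0,0,0]],[[0,0,0],[0,0,0]],[[0,0,0],[0,0,0]],[[0,0,0],[0,0,0]],[[0,0,0],[0,0,0]],[[0,0,0],[0,0,0]],[[0,0,0],[0,0,0]]]' --claw -1 --newtons 60

```text
time: 11.07
tool_pos: [0.4436, -0.3628, 0.024]
tcp_rot: [2.29, 2.147, 0.001]
wrist_force: [-1.0, 0.5, 5.9]
width: 0.426
grip_force: 59.2
```

Run:
```python
from h import *
to([.4419,-.361,.08],-3.6);s=bot.read_state();print(s['wrist_force'],s['grip_force'])
```

```text
t 11.07 pos [ 0.4436 -0.3628  0.024 ] q6 -0.66 w 0.43
  tool x,y in world [ 0.06  1.   -0.  ] [ 1.   -0.06  0.  ]
  shift [ 0.006 -0.007 -0.224] mm [  1.6  -1.7 -56. ] turn [ 0.003  0.002 -0.002] deg 0.2
[-0.96094761  0.518306    5.94420961] 59.21806676778942
```

Emit:
play_rows --rows '[[[0,0,-0.05],[0,0,0]],[[0,0,-0.12],[0,0,0]],[[0,0,-0.2],[0,0,0]],[[0,0,-0.28],[0,0,0]],[[0,0,-0.32],[0,0,-0.1]],[[0,0,-0.32],[0,0,-0.2]],[[0,0,-0.32],[0,0,-0.3]],[[0,0,-0.32],[0,0,-0.4]],[[0,0,-0.32],[0,0,-0.464]],[[0,0,-0.32],[0,0,-0.464]],[[0,0,-0.32],[0,0,-0.464]]]'

```text
time: 11.98
tool_pos: [0.4426, -0.362, 0.1026]
tcp_rot: [1.866, 2.526, -0.0]
wrist_force: [1.0, -0.9, -1.3]
width: 0.42
grip_force: 59.9
```

Run:
```python
from h import *
to([.516,-.2204,.10],17.3)
T=grab('top','t6.png');S=grab('scene','s6.png')
im=np.zeros((600,800,3),np.uint8)
im[:300]=cv2.resize(S['image'][180:330,220:620,::-1],(800,300),interpolation=cv2.INTER_CUBIC)
im[300:]=cv2.resize(T['image'][195:270,290:490,::-1],(800,300),interpolation=cv2.INTER_CUBIC)
cv2.imwrite('pics/c6.png',im)
```

```text
t 11.98 pos [ 0.4426 -0.362   0.1026] q6 -1.03 w 0.42
  tool x,y in world [-0.29  0.96 -0.  ] [0.96 0.29 0.  ]
  shift [0.455 0.447 0.01 ] mm [113.7 111.8   2.6] turn [ 0.001  0.001 -0.004] deg 0.2
```

View pics/c6.png

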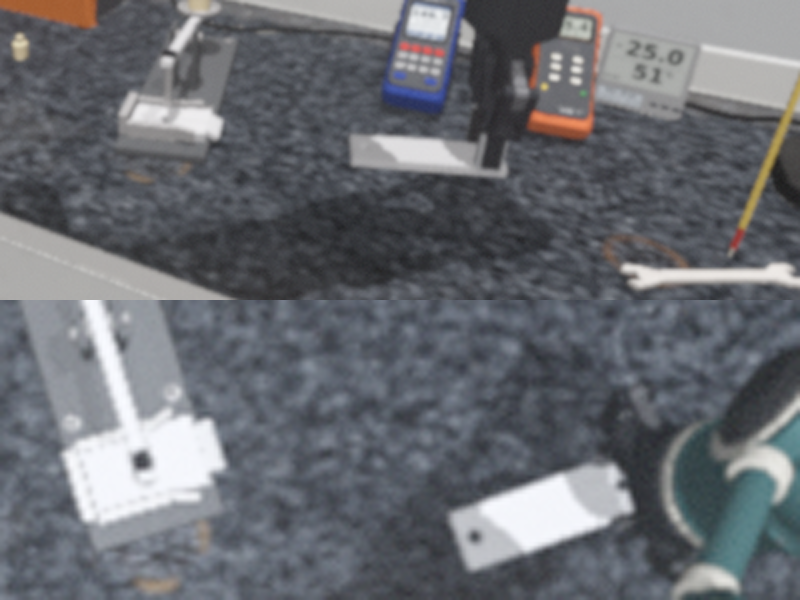

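The top crop shows the coupon held at about 107° with its leading end at about px (402,248)–(407,263). The anvil's stop edge is at about (306,234)–(312,250) and the ramp end at about (342,225)–(346,237). I'll compare these numbers with the estimate.

Run:
```python
from h import *
T=grab('top');img=T['image']
a=np.radians(17.3);e=np.array([np.cos(a),np.sin(a)]);n=np.array([-e[1],e[0]]);o=np.array([.5565,-.0140])
st=lambda P:(np.array([(P[:2]-o)@e,(P[:2]-o)@n])*1000).round(1)
for nm,u,v,z in(('stop outer far',306.3,234.3,.036),('stop outer near',312.5,250,.036),('ramp far',342.5,225,.017),('ramp near',346,237.5,.017),('base nearR',345,248.5,.012),('base nearL',315,256.6,.012),('base farL',286.2,161.8,.012),('base farR',315.8,153,.012)): print(nm,st(onz(T,u,v,z)))
g=cv2.cvtColor(img,cv2.COLOR_RGB2GRAY)
# ramp: bright mask extreme right piece centre
W=(g>150).astype(np.uint8);W[:222]=0;W[258:]=0;W[:,:298]=0;W[:,352:]=0
c=max(cv2.findContours(W,0,1)[0],key=cv2.contourArea)[:,0]
S=np.array([st(onz(T,*p,.022)) for p in c])
for y0 in range(-58,60,6):
    m=S[(S[:,1]>y0-3)&(S[:,1]<=y0+3)]
    if len(m): print(y0,'x range',m[:,0].min(),m[:,0].max())
# plate width: gray plate vs. dark; coupon
s=bot.read_state();A=R.from_rotvec(s['tcp_rot']).as_matrix()
for nm,u,v in(('lead c1',402.3,248.3),('lead c2',407,262.8),('hole',408.75,254.2)):
    P=onz(T,u,v,.085);print(nm,P.round(4),'tool mm',(A.T@(P-s['tool_pos'])*1000).round(1))
```

```text
stop outer far [-77.7  51.1]
stop outer near [-125.3   47.8]
ramp far [-83.5 -56.8]
ramp near [-121.   -55.2]
base nearR [-150.3  -42.9]
base nearL [-145.9   47. ]
base farL [146.1  43.6]
base farR [144.8 -48.4]
-58 x range -116.9 -83.2
-52 x range -118.7 -81.5
-46 x range -125.1 -73.3
-40 x range -135.1 -71.6
-34 x range -143.3 -67.0
-28 x range -144.2 -65.3
-22 x range -142.4 -62.6
-16 x range -143.4 -60.9
-10 x range -144.3 -59.1
-4 x range -142.6 -57.3
2 x range -143.5 -55.6
8 x range -144.5 -53.8
14 x range -144.6 -52.9
20 x range -143.7 -64.9
26 x range -143.8 -65.9
32 x range -142.9 -45.9
38 x range -143.9 -46.9
44 x range -143.9 -42.3
50 x range -140.4 -53.4
56 x range -120.6 -72.6
lead c1 [ 0.4255 -0.2497  0.085 ] tool mm [112.2  16.8  17. ]
lead c2 [ 0.3864 -0.2613  0.085 ] tool mm [112.6 -24.   17. ]
hole [ 0.4094 -0.2668  0.085 ] tool mm [100.6  -3.7  17. ]
```

Emit:
play_rows --rows '[[[0.1,0.1,0.0],[0,0,0]],[[0.2,0.2,0.0],[0,0,0]],[[0.3,0.3,0.0],[0,0,0]],[[0.38,0.4,0.04],[0,0,0]],[[0.41,0.447,0.08],[0,0,0]],[[0.41,0.447,0.12],[0,0,0]],[[0.41,0.447,0.15],[0,0,0]],[[0.41,0.447,0.15],[0,0,0]],[[0.41,0.447,0.15],[0,0,0]]]'

```text
time: 12.88
tool_pos: [0.5175, -0.2315, 0.0631]
tcp_rot: [-1.865, -2.525, 0.001]
wrist_force: [0.1, -0.0, -0.3]
width: 0.422
grip_force: 60.0
```

Run:
```python
from h import *
to([.516,-.2204,.052],17.3)
T=grab('top');S=grab('scene');s=bot.read_state();A=R.from_rotvec(s['tcp_rot']).as_matrix()
print(s['wrist_force'])
a=np.radians(17.3);e=np.array([np.cos(a),np.sin(a)]);n=np.array([-e[1],e[0]]);o=np.array([.5565,-.0140])
st=lambda P:(np.array([(P[:2]-o)@e,(P[:2]-o)@n])*1000).round(1)
print('TCP st',st(s['tool_pos']))
im=np.zeros((600,800,3),np.uint8)
im[:300]=cv2.resize(S['image'][215:290,270:470,::-1],(800,300),interpolation=cv2.INTER_CUBIC)
im[300:]=cv2.resize(T['image'][200:275,290:490,::-1],(800,300),interpolation=cv2.INTER_CUBIC)
cv2.imwrite('pics/c7.png',im)
g=cv2.cvtColor(T['image'],cv2.COLOR_RGB2GRAY)
W=(g>125).astype(np.uint8);W[:200]=0;W[290:]=0;W[:,:352]=0;W[:,470:]=0
W=cv2.morphologyEx(W,cv2.MORPH_OPEN,np.ones((3,3)))
c=max(cv2.findContours(W,0,1)[0],key=cv2.contourArea)[:,0];print(len(c))
z=s['tool_pos'][2]-.016
Q=np.array([st(onz(T,*p,z)) for p in c])
for y0 in range(-190,-60,6):
    m=Q[(Q[:,1]>y0-3)&(Q[:,1]<=y0+3)]
    if len(m): print(y0,m[:,0].min(),m[:,0].max(),m[:,0].min()/2+m[:,0].max()/2)
print('lead y max',Q[:,1].max())
```

```text
t 12.88 pos [ 0.5175 -0.2315  0.0631] q6 -0.76 w 0.42
  tool x,y in world [-0.29  0.96  0.  ] [ 0.96  0.29 -0.  ]
  shift [0.044 0.007 0.045] mm [11.1  1.8 11.1] turn [-0.003 -0.002 -0.004] deg 0.2
[-0.09899219  0.3417171  -0.48335233]
TCP st [-101.1 -196.9]
95
-190 -109.5 -82.7 -96.1
-184 -122.9 -80.9 -101.9
-178 -123.8 -81.9 -102.85
-172 -124.7 -81.0 -102.85
-166 -125.7 -81.1 -103.4
-160 -124.8 -80.2 -102.5
-154 -124.9 -80.3 -102.6
-148 -126.7 -81.3 -104.0
-142 -124.9 -80.4 -102.65
-136 -125.0 -83.2 -104.1
-130 -124.1 -82.3 -103.19999999999999
-124 -125.1 -82.4 -103.75
-118 -125.1 -83.3 -104.19999999999999
-112 -124.3 -81.6 -102.94999999999999
-106 -125.2 -82.6 -103.9
-100 -125.3 -81.7 -103.5
-94 -124.4 -81.8 -103.1
-88 -125.3 -82.7 -104.0
-82 -123.6 -84.6 -104.1
lead y max -79.7
```

View pics/c7.png

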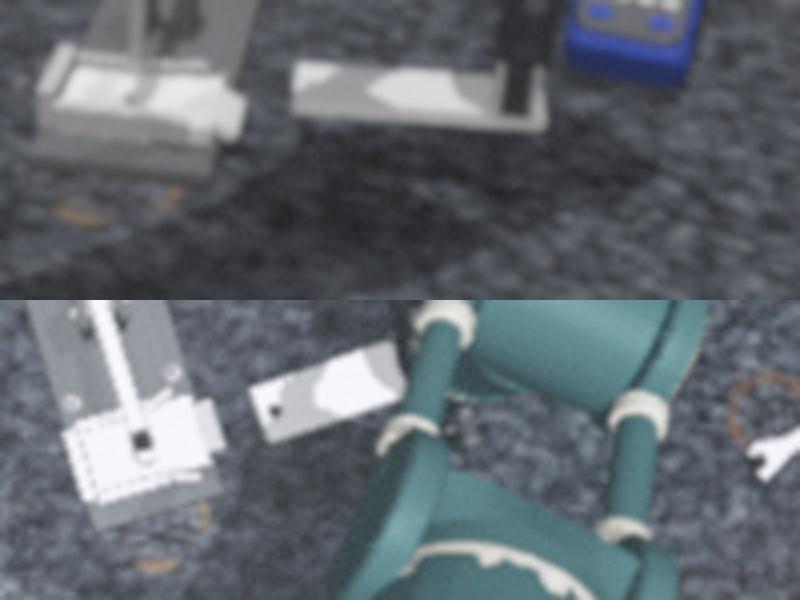

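Run:
```python
from h import *
S=grab('scene')
a=np.radians(17.3);e=np.array([np.cos(a),np.sin(a)]);n=np.array([-e[1],e[0]]);o=np.array([.5565,-.0140])
# intersect with vertical plane stand x=-121 (near side face of coupon)
for nm,u,v in(('lead bot',343.25,243),('trail bot',406.5,247.6),('lead top far',343.3,230.6)):
    c,r=ray(S,u,v); X=-.121 if 'bot' in nm else -.081
    t=(X-(c[:2]-o)@e)/(r[:2]@e); P=c+r*t; print(nm,'y',((P[:2]-o)@n*1000).round(1),'z',(P[2]*1000).round(1))
# reference check: anvil near-ramp corner at scene crop (240,138)->(330,249.5)
```

```text
lead bot y -83.7 z 34.4
trail bot y -214.5 z 38.8
lead top far y -79.8 z 41.7
```

Emit:
play_rows --rows '[[[0,0.01,0.015],[0,0,0.01]],[[0,0.01,0.032],[0,0,0.01]],[[0.03,0.01,0.032],[0,0,0.01]],[[0.06,0.01,0.032],[0,0,0.01]],[[0.09,0.01,0.032],[0,0,0.01]],[[0.12,0.01,0.032],[0,0,0.01]],[[0.15,0.01,0.032],[0,0,0.01]],[[0.18,0.01,0.032],[0,0,0.01]],[[0.2,0.01,0.032],[0,0,0.01]],[[0.22,0.01,0.032],[0,0,0.01]],[[0.22,0.01,0.032],[0,0,0.01]],[[0.22,0.01,0.032],[0,0,0.01]]]'

```text
time: 14.03
tool_pos: [0.5051, -0.1773, 0.0563]
tcp_rot: [1.873, 2.522, -0.0]
wrist_force: [0.6, 0.1, -1.0]
width: 0.423
grip_force: 60.0
```

```bash
cat >> h.py <<'E'
a=np.radians(17.3);e=np.array([np.cos(a),np.sin(a)]);n=np.array([-e[1],e[0]]);o=np.array([.5565,-.0140])
st=lambda P:(np.array([(P[:2]-o)@e,(P[:2]-o)@n])*1000).round(1)
def stand(): 
    s=bot.read_state(); print('TCP st',st(s['tool_pos']),'z',(s['tool_pos'][2]*1000).round(1),'F',s['wrist_force'].round(1),'grip',s['grip_force'].round(1))
def hole(u0,v0,z):
    T=grab('top');g=cv2.cvtColor(T['image'],cv2.COLOR_RGB2GRAY).astype(float);w=np.clip(150-g[v0-4:v0+5,u0-4:u0+5],0,None);yy,xx=np.mgrid[v0-4:v0+5,u0-4:u0+5]
    return st(onz(T,(w*xx).sum()/w.sum(),(w*yy).sum()/w.sum(),z))
def edges(z,x0=300,x1=470):
    T=grab('top');g=cv2.cvtColor(T['image'],cv2.COLOR_RGB2GRAY)
    W=(g>125).astype(np.uint8);W[:200]=0;W[275:]=0;W[:,:x0]=0;W[:,x1:]=0
    W=cv2.morphologyEx(W,cv2.MORPH_OPEN,np.ones((3,3)))
    c=max(cv2.findContours(W,0,1)[0],key=cv2.contourArea)[:,0];Q=np.array([st(onz(T,*p,z)) for p in c])
    for y0 in range(-190,60,6):
        m=Q[(Q[:,1]>y0-3)&(Q[:,1]<=y0+3)]
        if len(m): print(y0,m[:,0].min(),m[:,0].max(),((m[:,0].min()+m[:,0].max())/2).round(1))
E
python3 - <<'E'
from h import *
stand();edges(.03)
grab('top','t8.png');grab('scene','s8.png')
E
```

```text
Traceback (most recent call last):
  File "h.py", line 32, in stand
    s=bot.read_state(); print('TCP st',st(s['tool_pos']),'z',(s['tool_pos'][2]*1000).round(1),'F',s['wrist_force'].round(1),'grip',s['grip_force'].round(1))
                                                                                                                                   ^^^^^^^^^^^^^^^^^^^^^
AttributeError: 'float' object has no attribute 'round'
```

```bash
sed -i "s/,'grip',s\['grip_force'\].round(1)//" h.py
python3 - <<'E'
from h import *
stand();edges(.033)
grab('top','t8.png')
E
```

```text
TCP st [ -97.6 -140.6] z 56.3 F [ 0.6  0.1 -1. ]
-184 -55.0 -48.6 -51.8
-178 -59.6 -46.8 -53.2
-172 -66.1 -45.1 -55.6
-166 -91.5 -43.3 -67.4
-160 -101.5 -41.5 -71.5
-154 -100.7 -43.4 -72.0
-148 -98.9 -50.8 -74.8
-142 -81.8 -58.1 -70.0
-136 -80.0 -64.6 -72.3
-130 -81.0 -69.2 -75.1
-124 -90.1 -73.8 -81.9
-118 -103.7 -76.6 -90.2
-112 -111.0 -77.5 -94.2
-106 -118.2 -75.8 -97.0
-100 -120.0 -76.8 -98.4
-94 -121.0 -75.9 -98.4
-88 -119.2 -76.9 -98.1
-82 -120.2 -76.9 -98.6
-76 -120.2 -77.9 -99.1
-70 -119.4 -76.2 -97.8
-64 -120.3 -75.3 -97.8
-58 -120.4 -75.4 -97.9
-52 -119.5 -76.4 -98.0
-46 -120.5 -4.6 -62.6
-40 -126.8 -2.8 -64.8
-34 -125.1 -1.1 -63.1
-28 -134.1 0.7 -66.7
-22 -135.0 2.5 -66.2
-16 -142.2 5.1 -68.6
-10 -146.7 6.8 -69.9
-4 -145.8 8.6 -68.6
2 -145.9 10.4 -67.8
8 -147.7 12.1 -67.8
14 -150.5 14.7 -67.9
20 -149.6 16.5 -66.6
26 -147.0 18.3 -64.4
32 -146.1 20.0 -63.0
38 -146.2 21.8 -62.2
44 -144.5 13.5 -65.5
50 -142.8 -5.8 -74.3
56 -123.2 -73.0 -98.1
```

Emit:
play_rows --rows '[[[0,-0.008,0.0],[0,0,0]],[[0.02,-0.008,0.0],[0,0,0]],[[0.04,-0.008,0.0],[0,0,0]],[[0.06,-0.008,0.0],[0,0,0]],[[0.08,-0.008,0.0],[0,0,0]],[[0.08,-0.008,0.0],[0,0,0]],[[0.08,-0.008,0.0],[0,0,0]]]'

```text
time: 14.72
tool_pos: [0.4973, -0.1585, 0.0562]
tcp_rot: [-1.873, -2.522, 0.0]
wrist_force: [-0.1, -0.2, -1.5]
width: 0.42
grip_force: 60.0
```

Run:
```python
from h import *
stand();edges(.033)
```

```text
TCP st [ -99.5 -120.3] z 56.2 F [-0.1 -0.2 -1.5]
-160 -47.0 -41.5 -44.2
-154 -54.4 -39.8 -47.1
-148 -64.5 -37.1 -50.8
-142 -69.1 -35.4 -52.2
-136 -90.9 -33.6 -62.2
-130 -104.5 -39.1 -71.8
-124 -106.3 -48.3 -77.3
-118 -104.6 -55.7 -80.2
-112 -87.5 -60.3 -73.9
-106 -85.7 -67.6 -76.6
-100 -88.5 -74.9 -81.7
-94 -98.5 -77.7 -88.1
-88 -108.5 -78.7 -93.6
-82 -115.7 -77.8 -96.8
-76 -120.2 -78.8 -99.5
-70 -122.1 -78.9 -100.5
-64 -122.1 -79.9 -101.0
-58 -121.3 -79.0 -100.2
-52 -122.2 -79.1 -100.6
-46 -122.3 -4.6 -63.4
-40 -126.8 -2.8 -64.8
-34 -125.1 -1.1 -63.1
-28 -132.3 0.7 -65.8
-22 -133.2 2.5 -65.4
-16 -131.5 5.1 -63.2
-10 -134.2 6.8 -63.7
-4 -141.4 8.6 -66.4
2 -145.9 10.4 -67.8
8 -146.9 12.1 -67.4
14 -147.8 14.7 -66.6
20 -146.9 16.5 -65.2
26 -147.0 18.3 -64.4
32 -146.1 20.0 -63.0
38 -146.2 21.8 -62.2
44 -144.5 13.5 -65.5
50 -142.8 -5.8 -74.3
56 -123.2 -73.0 -98.1
```

Emit:
play_rows --rows '[[[0.02,0,0.0],[0,0,0]],[[0.04,0,0.0],[0,0,0]],[[0.06,0,0.0],[0,0,0]],[[0.08,0,0.0],[0,0,0]],[[0.1,0,0.0],[0,0,0]],[[0.12,0,0.0],[0,0,0]],[[0.14,0,0.0],[0,0,0]],[[0.14,0,0.0],[0,0,0]],[[0.14,0,0.0],[0,0,0]]]'

```text
time: 15.52
tool_pos: [0.4873, -0.1251, 0.0563]
tcp_rot: [1.873, 2.522, -0.0]
wrist_force: [-0.0, 0.5, -1.1]
width: 0.422
grip_force: 60.0
```

Emit:
play_rows --rows '[[[0.01,0,0.0],[0,0,0]],[[0.02,0,0.0],[0,0,0]],[[0.03,0,0.0],[0,0,0]],[[0.03,0,0.0],[0,0,0]],[[0.03,0,0.0],[0,0,0]]]'

```text
time: 15.93
tool_pos: [0.4851, -0.1182, 0.0562]
tcp_rot: [-1.874, -2.521, 0.0]
wrist_force: [0.3, 0.4, -0.3]
width: 0.423
grip_force: 60.0
```

Run:
```python
from h import *
stand();grab('scene','s9.png');grab('top','t9.png')
```

```text
TCP st [-99.2 -78.2] z 56.2 F [ 0.3  0.4 -0.3]
```

Emit:
play_rows --rows '[[[0.005,0,0.0],[0,0,0]],[[0.01,0,0.0],[0,0,0]],[[0.015,0,0.0],[0,0,0]],[[0.02,0,0.0],[0,0,0]],[[0.02,0,0.0],[0,0,0]],[[0.02,0,0.0],[0,0,0]]]'

```text
time: 16.53
tool_pos: [0.4837, -0.1133, 0.0562]
tcp_rot: [-1.874, -2.521, 0.0]
wrist_force: [-0.2, -0.3, -1.0]
width: 0.42
grip_force: 60.0
```

Emit:
play_rows --rows '[[[0.004,0,0.0],[0,0,0]],[[0.008,0,0.0],[0,0,0]],[[0.012,0,0.0],[0,0,0]],[[0.012,0,0.0],[0,0,0]]]'

```text
time: 16.87
tool_pos: [0.4827, -0.1104, 0.0562]
tcp_rot: [-1.874, -2.521, 0.0]
wrist_force: [0.1, 0.4, -1.4]
width: 0.419
grip_force: 60.0
```

Run:
```python
from h import *
stand();S=grab('scene');T=grab('top')
im=np.zeros((600,800,3),np.uint8)
im[:300]=cv2.resize(S['image'][205:280,270:470,::-1],(800,300),interpolation=cv2.INTER_CUBIC)
im[300:]=cv2.resize(T['image'][200:275,290:490,::-1],(800,300),interpolation=cv2.INTER_CUBIC)
cv2.imwrite('pics/c10.png',im)
```

```text
TCP st [-99.1 -70.1] z 56.2 F [ 0.1  0.4 -1.4]
```

Emit:
play_rows --rows '[[[0.004,0,0.0],[0,0,0]],[[0.008,0,0.0],[0,0,0]],[[0.012,0,0.0],[0,0,0]],[[0.012,0,0.0],[0,0,0]]]'

```text
time: 17.3
tool_pos: [0.483, -0.1092, 0.0569]
tcp_rot: [1.87, 2.52, -0.002]
wrist_force: [0.0, -6.0, -1.3]
width: 0.425
grip_force: 60.2
```

Run:
```python
from h import *
stand()
S=grab('scene');g=cv2.cvtColor(S['image'],cv2.COLOR_RGB2GRAY)
for v in range(224,252,2): print(v,g[v,318:400:2].tolist())
```

```text
TCP st [-98.5 -69.1] z 56.9 F [ 0.  -6.  -1.3]
224 [92, 113, 122, 120, 118, 110, 72, 53, 56, 54, 52, 50, 52, 74, 75, 71, 70, 73, 79, 85, 89, 89, 85, 71, 73, 89, 87, 74, 76, 83, 82, 77, 79, 84, 83, 88, 80, 82, 87, 91, 89]
226 [117, 121, 121, 120, 111, 105, 77, 69, 55, 52, 50, 55, 60, 72, 83, 82, 85, 86, 84, 73, 70, 77, 79, 70, 67, 71, 70, 72, 84, 83, 77, 70, 67, 78, 88, 92, 82, 79, 79, 77, 75]
228 [129, 139, 132, 114, 98, 93, 90, 103, 62, 53, 52, 91, 89, 89, 92, 83, 82, 90, 94, 79, 71, 73, 74, 68, 66, 74, 76, 86, 94, 96, 88, 83, 77, 85, 93, 85, 73, 66, 68, 75, 81]
230 [184, 202, 197, 168, 139, 138, 131, 119, 64, 53, 61, 105, 115, 123, 97, 74, 81, 79, 81, 83, 87, 89, 92, 78, 67, 73, 88, 95, 93, 95, 94, 94, 88, 91, 94, 81, 74, 77, 79, 86, 92]
232 [215, 218, 217, 197, 155, 153, 151, 122, 61, 49, 60, 117, 153, 164, 111, 79, 83, 75, 65, 78, 79, 78, 80, 77, 71, 75, 84, 89, 81, 79, 77, 85, 81, 78, 78, 71, 69, 76, 80, 84, 83]
234 [218, 219, 218, 201, 161, 155, 152, 123, 61, 52, 66, 122, 160, 166, 103, 72, 75, 68, 67, 82, 86, 75, 69, 66, 84, 87, 79, 81, 84, 84, 85, 76, 70, 81, 87, 81, 89, 89, 
[... 736 characters left out ...]
]
244 [182, 187, 179, 160, 154, 150, 111, 68, 78, 80, 82, 85, 92, 72, 52, 58, 65, 70, 60, 53, 54, 50, 55, 51, 53, 65, 67, 63, 62, 58, 53, 64, 80, 81, 86, 89, 77, 66, 78, 99, 96]
246 [196, 202, 190, 165, 158, 145, 88, 49, 55, 58, 63, 62, 65, 60, 49, 54, 66, 64, 62, 59, 53, 49, 55, 62, 72, 80, 69, 59, 57, 63, 63, 68, 80, 81, 86, 84, 87, 90, 87, 90, 87]
248 [166, 168, 153, 143, 159, 140, 79, 54, 55, 57, 54, 61, 67, 63, 53, 58, 64, 57, 51, 54, 53, 50, 55, 58, 68, 72, 70, 66, 62, 71, 76, 81, 81, 88, 78, 71, 73, 81, 75, 78, 72]
250 [144, 149, 130, 93, 102, 94, 56, 56, 59, 56, 62, 63, 70, 62, 52, 55, 61, 61, 54, 60, 62, 61, 66, 68, 68, 64, 61, 61, 66, 77, 73, 79, 91, 96, 84, 81, 81, 66, 66, 68, 71]
```

Emit:
play_rows --rows '[[[0,0,0.006],[0,0,0]],[[0,0,0.012],[0,0,0]],[[0,0,0.016],[0,0,0]],[[0,0,0.016],[0,0,0]]]'

```text
time: 17.68
tool_pos: [0.483, -0.1094, 0.0528]
tcp_rot: [1.871, 2.519, -0.002]
wrist_force: [0.9, -7.7, -1.5]
width: 0.421
grip_force: 60.5
```

Emit:
play_rows --rows '[[[0,0,0.004],[0,0,0]],[[0,0,0.008],[0,0,0]],[[0,0,0.008],[0,0,0]]]'

```text
time: 17.93
tool_pos: [0.4831, -0.1094, 0.0509]
tcp_rot: [1.871, 2.519, -0.002]
wrist_force: [1.2, -6.8, -0.1]
width: 0.423
grip_force: 60.5
```

Run:
```python
from h import *
stand();S=grab('scene')
for u,v in((343,243.3),):
    c,r=ray(S,u,v);t=(-.121-(c[:2]-o)@e)/(r[:2]@e);P=c+r*t;print('prev trail',st(P),P[2])
g=cv2.cvtColor(S['image'],cv2.COLOR_RGB2GRAY)
for v in range(232,256,1): print(v,g[v,322:352].tolist())
```

```text
TCP st [-98.5 -69.3] z 50.9 F [ 1.2 -6.8 -0.1]
prev trail [-121.   -83.3] 0.033641725895479924
232 [204, 187, 164, 147, 145, 142, 139, 137, 131, 129, 118, 93, 64, 53, 52, 53, 58, 80, 107, 115, 105, 95, 97, 91, 80, 75, 81, 81, 83, 81]
233 [212, 197, 172, 157, 151, 153, 150, 149, 146, 139, 122, 92, 64, 52, 51, 54, 62, 85, 111, 124, 125, 128, 128, 112, 86, 72, 77, 78, 78, 77]
234 [213, 199, 174, 157, 154, 155, 155, 152, 152, 141, 122, 87, 62, 51, 51, 52, 65, 91, 120, 134, 148, 156, 156, 136, 97, 71, 69, 73, 74, 71]
235 [214, 201, 179, 162, 156, 155, 155, 155, 152, 143, 122, 91, 61, 51, 51, 53, 64, 90, 120, 141, 157, 168, 167, 145, 105, 73, 69, 70, 68, 68]
236 [216, 206, 188, 169, 159, 157, 156, 155, 153, 143, 122, 91, 62, 54, 47, 50, 65, 93, 123, 144, 161, 170, 165, 140, 101, 67, 62, 63, 63, 65]
237 [217, 213, 201, 186, 172, 163, 159, 156, 152, 144, 122, 86, 61, 52, 51, 52, 62, 92, 124, 147, 163, 169, 161, 134, 91, 61, 53, 56, 61, 64]
238 [218, 216, 212, 202, 192, 180, 167, 159, 153, 142, 123, 87, 57, 52, 48, 51, 68, 95, 125, 147, 161, 169, 158, 125, 81, 59, 57, 59, 62, 65]
239 [215, 21
[... 1601 characters left out ...]
 57, 58, 54, 56, 57, 63, 62, 65, 64, 64, 63, 54, 54, 51, 54, 59, 61, 61]
251 [115, 100, 84, 68, 65, 67, 63, 50, 47, 46, 50, 52, 51, 56, 53, 51, 56, 54, 59, 62, 62, 65, 63, 61, 57, 56, 57, 58, 64, 63]
252 [101, 94, 75, 63, 51, 48, 45, 46, 41, 42, 44, 45, 47, 53, 53, 48, 52, 51, 53, 54, 56, 62, 60, 63, 63, 64, 60, 60, 59, 62]
253 [90, 84, 70, 60, 57, 55, 53, 54, 50, 45, 43, 46, 46, 50, 49, 49, 52, 49, 49, 51, 54, 54, 56, 58, 63, 66, 62, 61, 57, 58]
254 [77, 71, 64, 63, 68, 72, 70, 64, 62, 53, 48, 49, 46, 45, 47, 47, 49, 49, 50, 49, 52, 50, 55, 55, 62, 65, 64, 60, 60, 54]
255 [69, 64, 63, 69, 77, 84, 84, 79, 76, 63, 51, 45, 44, 48, 50, 50, 51, 51, 54, 51, 54, 53, 54, 58, 62, 63, 66, 62, 59, 60]
```

Run:
```python
from h import *
S=grab('scene');T=grab('top')
print('ramp near corner in scene',st(onz(S,329.5,250,.015)))
def P(x,y,z): q=o+x*e+y*n; return [q[0],q[1],z]
for y in(-83,-86,-90): print(y,proj(S,np.array([P(-.12,y/1000,.03),P(-.08,y/1000,.038)])).round(1).tolist(),proj(T,np.array([P(-.12,y/1000,.036),P(-.08,y/1000,.036)])).round(1).tolist())
print('ramp corners',proj(S,np.array([P(-.118,-.058,.017),P(-.082,-.058,.017),P(-.126,.05,.036),P(-.126,.04,.036)])).round(1).tolist())
print('top holes home: lead y=29,trail y=-79',proj(T,np.array([P(-.1,.029,.032),P(-.1,-.079,.034)])).round(1))
im=np.zeros((600,800,3),np.uint8)
im[:300]=cv2.resize(S['image'][205:265,270:430,::-1],(800,300),interpolation=cv2.INTER_CUBIC)
im[300:]=cv2.resize(T['image'][205:265,290:450,::-1],(800,300),interpolation=cv2.INTER_CUBIC)
cv2.imwrite('pics/c11.png',im)
```

```text
ramp near corner in scene [-123.3  -55.4]
-83 [[342.8, 244.5], [344.7, 232.0]] [[355.7, 234.0], [351.3, 220.7]]
-86 [[344.2, 244.7], [346.0, 232.1]] [[356.7, 233.7], [352.3, 220.4]]
-90 [[346.1, 244.8], [347.8, 232.3]] [[358.0, 233.3], [353.6, 219.9]]
ramp corners [[331.0, 248.0], [333.0, 239.5], [281.2, 237.3], [285.7, 237.8]]
top holes home: lead y=29,trail y=-79 [[316.1 239.4]
 [352.1 227.8]]
```

View pics/c11.png

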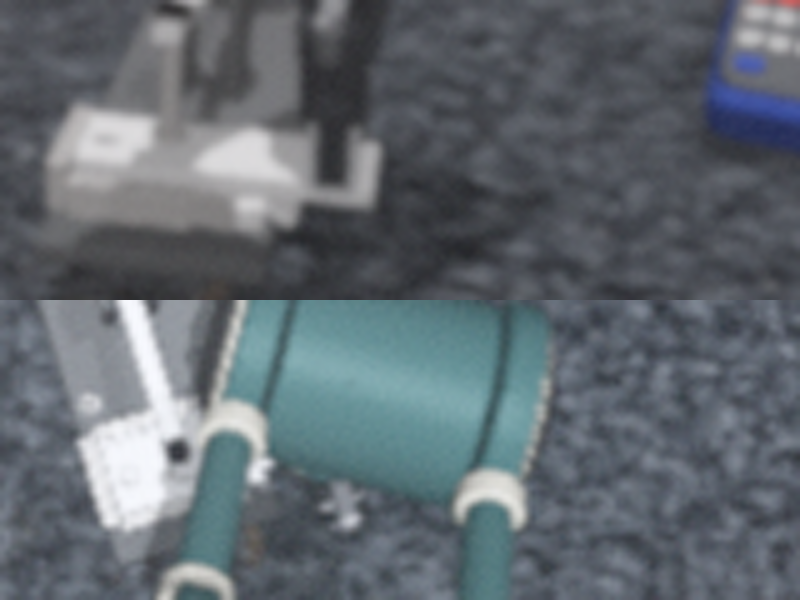

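In c11 the coupon lies under the foot. Its leading hole is at top px (316,240.6) against a predicted home of (316.1,239.4), and there is steady stop contact of about 6 N. I'll lower the last bit and release.

Emit:
play_rows --rows '[[[0,0,0.006],[0,0,0]],[[0,0,0.01],[0,0,0]],[[0,0,0.01],[0,0,0]]]'

```text
time: 18.33
tool_pos: [0.4831, -0.1094, 0.0484]
tcp_rot: [1.871, 2.519, -0.002]
wrist_force: [0.7, -6.5, 0.1]
width: 0.421
grip_force: 60.2
```

Run:
```python
from h import *
stand();print(hole(316,241,.032))
```

```text
TCP st [-98.4 -69.3] z 48.4 F [ 0.7 -6.5  0.1]
[nan nan]h.py:35: RuntimeWarning: invalid value encountered in scalar divide
  return st(onz(T,(w*xx).sum()/w.sum(),(w*yy).sum()/w.sum(),z))
```

Nearly flat. Opening the claw now.

Emit:
play_rows --rows '[[[0,0,0.004],[0,0,0]],[[0,0,0.004],[0,0,0]],[[0,0,0.004],[0,0,0]]]'

```text
time: 18.63
tool_pos: [0.4832, -0.1094, 0.0476]
tcp_rot: [1.871, 2.519, -0.002]
wrist_force: [0.6, -7.4, 1.1]
width: 0.421
grip_force: 60.0
```

Emit:
play_rows --rows '[[[0,0,0],[0,0,0]],[[0,0,0],[0,0,0]],[[0,0,0],[0,0,0]],[[0,0,0],[0,0,0]],[[0,0,0],[0,0,0]],[[0,0,0],[0,0,0]]]' --claw 0.35

```text
time: 19.13
tool_pos: [0.4819, -0.1075, 0.0467]
tcp_rot: [-1.874, -2.521, -0.0]
wrist_force: [-0.7, -0.0, -0.2]
width: 0.677
grip_force: 0.0
```

Emit:
play_rows --rows '[[[0,0,-0.08],[0,0,0]],[[0,0,-0.2],[0,0,0]],[[0,0,-0.35],[0,0,0]],[[0,0,-0.5],[0,0,0]],[[-0.15,0,-0.6],[0,0,0]],[[-0.3,0,-0.6],[0,0,0]],[[-0.4,0,-0.6],[0,0,0]],[[-0.4,0,-0.6],[0,0,0]]]'

```text
time: 19.8
tool_pos: [0.5128, -0.2077, 0.1984]
tcp_rot: [1.874, 2.515, -0.001]
wrist_force: [0.7, 0.1, -0.1]
width: 0.675
grip_force: 0.0
```

Run:
```python
from h import *
stand();T=grab('top','t12.png');S=grab('scene','s12.png')
g=cv2.cvtColor(T['image'],cv2.COLOR_RGB2GRAY).astype(int)
for v in range(234,247): print(v,g[v,308:326].tolist())
print()
for v in range(222,236): print(v,g[v,340:366].tolist())
```

```text
TCP st [ -99.3 -172. ] z 198.4 F [ 0.7  0.1 -0.1]
234 [244, 238, 240, 245, 246, 245, 247, 247, 247, 247, 247, 247, 247, 237, 201, 132, 83, 72]
235 [246, 239, 231, 243, 247, 248, 247, 247, 247, 248, 247, 247, 247, 241, 211, 135, 81, 79]
236 [246, 241, 234, 243, 247, 247, 246, 247, 247, 247, 247, 247, 248, 246, 227, 161, 97, 83]
237 [243, 245, 241, 241, 246, 247, 246, 246, 246, 246, 246, 247, 247, 247, 235, 193, 153, 156]
238 [241, 247, 236, 228, 242, 246, 242, 243, 241, 241, 246, 248, 247, 247, 239, 211, 206, 225]
239 [238, 247, 238, 230, 242, 246, 243, 244, 243, 241, 245, 247, 247, 247, 241, 223, 214, 234]
240 [227, 245, 246, 241, 242, 244, 241, 244, 241, 241, 246, 246, 248, 247, 245, 235, 221, 221]
241 [205, 242, 247, 240, 234, 241, 240, 238, 238, 240, 245, 247, 247, 247, 247, 244, 237, 230]
242 [192, 240, 247, 238, 229, 242, 244, 242, 242, 244, 246, 248, 247, 247, 248, 247, 246, 244]
243 [179, 236, 247, 240, 229, 242, 247, 246, 248, 247, 248, 246, 248, 247, 247, 248, 246, 242]
244 [144, 209, 241, 245, 239, 241, 246, 247, 247, 248, 247, 248, 247, 247, 243, 242, 237, 224]
245 [118, 1
[... 1266 characters left out ...]
 197, 185, 153, 109, 106, 105, 98, 102, 101, 102, 95, 84]
231 [247, 247, 247, 247, 247, 247, 247, 247, 239, 215, 198, 195, 194, 199, 198, 193, 175, 138, 103, 105, 96, 95, 94, 92, 88, 84]
232 [247, 246, 246, 248, 248, 247, 248, 245, 231, 205, 196, 197, 199, 200, 197, 198, 190, 163, 118, 92, 92, 93, 96, 87, 79, 84]
233 [247, 245, 247, 247, 247, 247, 247, 239, 217, 200, 198, 198, 198, 192, 192, 190, 184, 163, 121, 95, 101, 104, 97, 89, 83, 81]
234 [247, 247, 247, 246, 247, 247, 244, 232, 209, 196, 192, 189, 182, 164, 150, 141, 133, 123, 103, 103, 106, 105, 99, 88, 82, 78]
235 [247, 247, 247, 248, 248, 248, 239, 215, 193, 183, 171, 157, 135, 113, 96, 90, 88, 85, 84, 91, 107, 109, 97, 84, 77, 77]
```

Emit:
play_rows --rows '[[[0.3,0.3,-0.1],[0,0,-1]],[[0.3,0.3,-0.1],[0,0,-1]],[[0.3,0.3,-0.1],[0,0,-1]],[[0.3,0.3,-0.1],[0,0,-1]],[[0.3,0.3,-0.1],[0,0,-1]],[[0.3,0.3,-0.1],[0,0,-1]],[[0.3,0.3,-0.1],[0,0,-1]],[[0.3,0.3,-0.1],[0,0,-1]]]' --claw 0.4

```text
time: 20.57
tool_pos: [0.5599, -0.1083, 0.2208]
tcp_rot: [-0.763, -3.045, -0.001]
wrist_force: [1.0, 0.2, -0.4]
width: 0.698
grip_force: 0.0
```

Emit:
play_rows --rows '[[[0,0,0],[0,0,-1]],[[0,0,0],[0,0,-1]],[[0,0,0],[0,0,-1]],[[0,0,0],[0,0,-1]],[[0,0,0],[0,0,-1]],[[0,0,0],[0,0,-1]],[[0,0,0],[0,0,-1]],[[0,0,0],[0,0,-1]]]'

```text
time: 21.23
tool_pos: [0.5602, -0.1091, 0.2211]
tcp_rot: [0.457, -3.107, -0.001]
wrist_force: [-0.2, 0.4, -0.1]
width: 0.697
grip_force: 0.0
```

Run:
```python
from h import *
to([.657,.0192,.19],107.3)
S=grab('scene');h=cv2.cvtColor(S['image'],cv2.COLOR_RGB2HSV)
m=((h[...,0]>14)&(h[...,0]<40)&(h[...,1]>45)&(h[...,2]>100)).astype(np.uint8);m[:155]=0;m[195:]=0;m[:,:305]=0;m[:,335:]=0
n_,l,s_,c=cv2.connectedComponentsWithStats(m);print(s_[1:],c[1:].round(1))
print(proj(S,np.array([[.657,.0192,.072],[.657,.0192,.087],[.657,.0192,.122]])))
```

```text
t 21.23 pos [ 0.5602 -0.1091  0.2211] q6 -2.1 w 0.7
  tool x,y in world [-0.96 -0.29  0.  ] [-0.29  0.96  0.  ]
  shift [-0.519  0.38   0.124] mm [-129.7   94.9   31.1] turn [ 0.001 -0.001 -0.012] deg 0.6
[[314 167  11  18 130]] [[319.2 177. ]]
[[319.61746889 183.28905584]
 [319.75980548 178.02629005]
 [320.09914609 165.48138544]]
```

Emit:
play_rows --rows '[[[-0.13,0.1,0.0],[0,0,0]],[[-0.26,0.2,0.0],[0,0,0]],[[-0.39,0.3,0.0],[0,0,0]],[[-0.48,0.36,0.0],[0,0,0]],[[-0.519,0.38,0.06],[0,0,-0.012]],[[-0.519,0.38,0.12],[0,0,-0.012]],[[-0.519,0.38,0.12],[0,0,-0.012]],[[-0.519,0.38,0.12],[0,0,-0.012]]]'

```text
time: 21.95
tool_pos: [0.6565, 0.0188, 0.1901]
tcp_rot: [0.47, -3.102, -0.001]
wrist_force: [0.6, -0.5, 0.2]
width: 0.697
grip_force: 0.0
```

Run:
```python
from h import *
to([.657,.0192,.105],107.3)
```

```text
t 21.95 pos [0.6565 0.0188 0.1901] q6 -1.88 w 0.7
  tool x,y in world [-0.96 -0.3   0.  ] [-0.3   0.96  0.  ]
  shift [-0.004  0.     0.34 ] mm [-0.9  0.1 85.1] turn [ 0.001 -0.005 -0.001] deg 0.2
```

Emit:
play_rows --rows '[[[0,0,0.12],[0,0,0]],[[0,0,0.22],[0,0,0]],[[0,0,0.29],[0,0,0]],[[0,0,0.33],[0,0,0]],[[0,0,0.34],[0,0,0]],[[0,0,0.34],[0,0,0]],[[0,0,0.34],[0,0,0]]]'

```text
time: 22.53
tool_pos: [0.6589, 0.0181, 0.1085]
tcp_rot: [-0.471, 3.104, -0.001]
wrist_force: [1.0, -0.3, 1.5]
width: 0.698
grip_force: 0.0
```

Emit:
play_rows --rows '[[[0,0,0],[0,0,0]],[[0,0,0],[0,0,0]],[[0,0,0],[0,0,0]],[[0,0,0],[0,0,0]],[[0,0,0],[0,0,0]],[[0,0,0],[0,0,0]],[[0,0,0],[0,0,0]],[[0,0,0],[0,0,0]]]' --claw -1 --newtons 30

```text
time: 23.2
tool_pos: [0.659, 0.0185, 0.1082]
tcp_rot: [-0.472, 3.103, -0.0]
wrist_force: [0.3, -0.1, 5.9]
width: 0.333
grip_force: 30.5
```

Emit:
play_rows --rows '[[[0,0,-0.02],[0,0,0]],[[0,0,-0.04],[0,0,0]],[[0,0,-0.07],[0,0,0]],[[0,0,-0.1],[0,0,0]],[[0,0,-0.2],[0,0,0]],[[0,0,-0.3],[0,0,0]],[[0,0,-0.34],[0,0,0]],[[0,0,-0.34],[0,0,0]],[[0,0,-0.34],[0,0,0]]]'

```text
time: 23.95
tool_pos: [0.6582, 0.0183, 0.1923]
tcp_rot: [-0.472, 3.105, -0.0]
wrist_force: [-0.2, -0.2, -1.9]
width: 0.334
grip_force: 30.0
```

Run:
```python
from h import *
to([.45,.13,.12],107.3)
```

```text
t 23.95 pos [0.6582 0.0183 0.1923] q6 -1.88 w 0.33
  tool x,y in world [-0.95 -0.3  -0.  ] [-0.3   0.95 -0.  ]
  shift [0.663 0.674 0.288] mm [165.7 168.5  72. ] turn [-0.001  0.002 -0.   ] deg 0.1
```

Emit:
play_rows --rows '[[[0.11,0.11,0.0],[0,0,0]],[[0.22,0.22,0.0],[0,0,0]],[[0.33,0.33,0.0],[0,0,0]],[[0.44,0.44,0.0],[0,0,0]],[[0.55,0.55,0.0],[0,0,0]],[[0.63,0.64,0.1],[0,0,0]],[[0.663,0.674,0.2],[0,0,0]],[[0.663,0.674,0.288],[0,0,0]],[[0.663,0.674,0.288],[0,0,0]],[[0.663,0.674,0.288],[0,0,0]]]'

```text
time: 24.78
tool_pos: [0.447, 0.1295, 0.1173]
tcp_rot: [0.472, -3.1, 0.001]
wrist_force: [0.5, 0.0, -2.2]
width: 0.329
grip_force: 30.2
```

Run:
```python
from h import *
to([.45,.13,.04],107.3)
T=grab('top');S=grab('scene')
h=cv2.cvtColor(S['image'],cv2.COLOR_RGB2HSV)
p=proj(S,np.array([[.45,.13,.09],[.45,.13,.14],[.45,.13,.12]]));print(p)
u=int(p[0,0]);v=int(p[0,1])
m=((h[...,0]>12)&(h[...,0]<40)&(h[...,1]>50)&(h[...,2]>90)).astype(np.uint8);m[:v-40]=0;m[v+15:]=0;m[:,:u-20]=0;m[:,u+20:]=0
n_,l,s_,c=cv2.connectedComponentsWithStats(m);print(s_[1:],c[1:].round(1))
```

```text
t 24.78 pos [0.447  0.1295 0.1173] q6 -1.64 w 0.33
  tool x,y in world [-0.95 -0.3   0.01] [-0.3   0.95  0.  ]
  shift [-0.014 -0.002  0.309] mm [-3.4 -0.4 77.3] turn [ 0.    -0.008  0.   ] deg 0.3
[[237.17953056 197.16968367]
 [235.68004554 176.89207097]
 [236.28917995 185.12343693]]
[[227 180  16  29 288]] [[234.3 194.7]]
```

Emit:
play_rows --rows '[[[0,0,0.1],[0,0,0]],[[0,0,0.18],[0,0,0]],[[0,0,0.24],[0,0,0]],[[0,0,0.28],[0,0,0]],[[0,0,0.288],[0,0,0]],[[0,0,0.288],[0,0,0]]]'

```text
time: 25.38
tool_pos: [0.4503, 0.1298, 0.048]
tcp_rot: [-0.471, 3.106, -0.0]
wrist_force: [0.1, 0.0, -2.1]
width: 0.331
grip_force: 30.2
```

Emit:
play_rows --rows '[[[0,0,0.008],[0,0,0]],[[0,0,0.016],[0,0,0]],[[0,0,0.016],[0,0,0]]]'

```text
time: 25.63
tool_pos: [0.4503, 0.1301, 0.0444]
tcp_rot: [-0.472, 3.104, 0.0]
wrist_force: [-0.2, 0.2, -1.8]
width: 0.33
grip_force: 30.2
```

Emit:
play_rows --rows '[[[0,0,0.008],[0,0,0]],[[0,0,0.012],[0,0,0]],[[0,0,0.012],[0,0,0]]]'

```text
time: 25.88
tool_pos: [0.4495, 0.1299, 0.0407]
tcp_rot: [0.472, -3.106, 0.0]
wrist_force: [0.0, -0.6, -1.8]
width: 0.333
grip_force: 30.2
```

Emit:
play_rows --rows '[[[0,0,0.008],[0,0,0]],[[0,0,0.012],[0,0,0]],[[0,0,0.012],[0,0,0]]]'

```text
time: 26.13
tool_pos: [0.4493, 0.1299, 0.0374]
tcp_rot: [0.472, -3.105, 0.0]
wrist_force: [0.7, -0.3, -2.5]
width: 0.331
grip_force: 30.2
```

Emit:
play_rows --rows '[[[0,0,0.004],[0,0,0]],[[0,0,0.008],[0,0,0]],[[0,0,0.008],[0,0,0]]]'

```text
time: 26.38
tool_pos: [0.4495, 0.13, 0.037]
tcp_rot: [0.472, -3.105, 0.0]
wrist_force: [-5.6, -1.2, 11.1]
width: 0.332
grip_force: 31.4
```

Contact with the worktop at TCP z of about 0.037. I'll ease off slightly and release.

Emit:
play_rows --rows '[[[0,0,-0.006],[0,0,0]],[[0,0,-0.006],[0,0,0]]]'

```text
time: 26.55
tool_pos: [0.45, 0.1301, 0.0376]
tcp_rot: [-0.472, 3.105, 0.0]
wrist_force: [-0.1, 0.1, -2.0]
width: 0.33
grip_force: 30.2
```

Emit:
play_rows --rows '[[[0,0,0],[0,0,0]],[[0,0,0],[0,0,0]],[[0,0,0],[0,0,0]],[[0,0,0],[0,0,0]],[[0,0,0],[0,0,0]],[[0,0,0],[0,0,0]],[[0,0,0],[0,0,0]]]' --claw 0.4

```text
time: 27.13
tool_pos: [0.4496, 0.13, 0.0372]
tcp_rot: [0.472, -3.106, 0.0]
wrist_force: [-0.7, 0.3, 0.7]
width: 0.704
grip_force: 0.0
```

Emit:
play_rows --rows '[[[0,0,-0.1],[0,0,0]],[[0,0,-0.2],[0,0,0]],[[0,0,-0.35],[0,0,0]],[[0,0,-0.5],[0,0,0]],[[0,0,-0.65],[0,0,0]],[[0,0.2,-0.7],[0,0,0]],[[0,0.35,-0.7],[0,0,0]],[[0,0.5,-0.7],[0,0,0]],[[0,0.65,-0.7],[0,0,0]],[[0,0.8,-0.7],[0,0,0]],[[0,0.8,-0.7],[0,0,0]],[[0,0.8,-0.7],[0,0,0]]]'

```text
time: 28.13
tool_pos: [0.3892, 0.3225, 0.2121]
tcp_rot: [0.479, -3.105, 0.0]
wrist_force: [-0.0, -0.1, -0.1]
width: 0.703
grip_force: 0.0
```

Run:
```python
from h import *
stand();T=grab('top','t13.png');S=grab('scene','s13.png')
im=np.zeros((600,800,3),np.uint8)
im[:320]=cv2.resize(S['image'][150:270,170:370,::-1],(533,320),interpolation=cv2.INTER_CUBIC)[:, :533].copy() if 0 else 0
im[:300,:500]=cv2.resize(S['image'][150:270,170:370,::-1],(500,300),interpolation=cv2.INTER_CUBIC)
im[300:,:500]=cv2.resize(T['image'][145:265,190:390,::-1],(500,300),interpolation=cv2.INTER_CUBIC)
im[300:540,500:]=cv2.resize(T['image'][205:265,295:370,::-1],(300,240),interpolation=cv2.INTER_CUBIC)
im[:240,500:]=cv2.resize(S['image'][205:265,275:350,::-1],(300,240),interpolation=cv2.INTER_CUBIC)
cv2.imwrite('pics/c13.png',im)
h=cv2.cvtColor(S['image'],cv2.COLOR_RGB2HSV)
m=((h[...,0]>12)&(h[...,0]<40)&(h[...,1]>45)&(h[...,2]>90)).astype(np.uint8);m[:170]=0;m[260:]=0;m[:,:165]=0;m[:,280:]=0
n_,l,s_,c=cv2.connectedComponentsWithStats(m);print([(a.tolist(),b.round(1)) for a,b in zip(s_[1:],c[1:]) if a[4]>30])
print(proj(S,np.array([[.4495,.13,0],[.4495,.13,.05]])))
g=cv2.cvtColor(T['image'],cv2.COLOR_RGB2GRAY)
w=np.clip(190-g[224:232,348:354].astype(float),0,None);yy,xx=np.mgrid[224:232,348:354];print('trail hole',(w*xx).sum()/w.sum(),(w*yy).sum()/w.sum())
```

```text
TCP st [-59.6 371. ] z 212.1 F [-0.  -0.1 -0.1]
[([170, 172, 13, 6, 65], array([175.9, 174.3])), ([226, 198, 8, 12, 72], array([230. , 203.9])), ([231, 213, 14, 23, 241], array([238., 225.]))]
[[239.56705215 231.38075031]
 [238.194203   212.78004377]]
trail hole 350.9848484848485 227.65151515151516
```

View pics/c13.png

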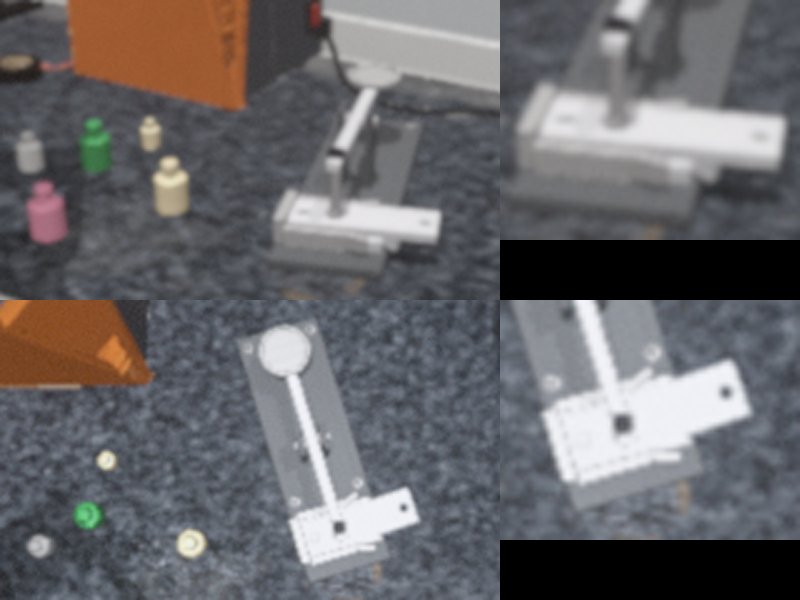

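c13 shows the weight upright on the worktop at scene px (238,225). The coupon lies flat against the stop with the foot resting on it, its trailing hole unchanged at top px (351,227.7). Handing in.

```bash
python3 -c "
from h import *
print(bot.finish_job())"
```

```text
the job is handed in; nothing more can be done
None
```

The job is handed in at about 28 s: the coupon is home under the lowered foot and the big weight stands upright on the worktop, though no verdict was returned and I viewed 11 pictures, one over the limit of 10.

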